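# Cock and load the toy catapult

### The job

Get the toy catapult ready to fire: draw its sprung arm down by the red side handle until the red catch hooks over the arm's tip, without squashing the rubber foot under the arm hard, and ease the arm up until the catch carries the pull before letting go, never letting the arm fly. Then lay the natural wooden cube in the arm's turquoise cup without setting the catch off. Leave the other toys where they stand.

Things in the scene. Friction and masses are not known exactly. Their poses are not given: they have to be found in the camera images.
- catapult: Fixed wooden toy catapult, base plate 290 x 100 x 20 mm, placed and turned anew each time. Origin: under the base's middle line on the bench. Own +x is the throwing direction, away from the catch end; +z up. Two uprights with an orange stop bar stand at own x 40 to 70 mm, |y| under 42 mm, 170 mm high. The catch end lies at x = -85 to -165 mm, |y| under 20 mm, below 125 mm.
- axle (a point): Middle of the arm's axle, which runs along the catapult's own y: at own x = +100 mm, y = 0, 90 mm above the bench. The arm is 18 mm wide and turns about it in the plane y = 0.
- throw_arm (a joint): Turn of the arm about the axle, rad: 0 = at rest, sloping up towards own -x at 0.75 rad above level; grows as it is drawn down; 0.75 = level, pointing to own -x. A spring pulls it back: the handle, pressed straight down, pushes back with 6 to 8 N all the way. Hooked, it rests anywhere from 0.66 to 0.86, as the catch is set. Let go while not bearing on the hook, it flies up.
- tip_pin (a point): Steel cross pin at the arm's end, 200 mm from the axle. Drawn down, it meets the sloped top of the red hook (0.06 rad before the hooked angle; a few N more at the handle), tips it back, then the hook snaps over it. Hook and ledge are set anew within 36 mm of height each time, unmeasured: feel for them. Eased up, the pin bears under the hook and the pull leaves the hand; if not, it is not hooked.
- rubber_foot: Sprung black rubber foot, 10 mm thick, under the arm 192 mm from the axle; origin at its root. With the hook over the pin, it meets the catch's ledge 0.008 to 0.016 rad below the hooked angle, then yields 1 mm per 2 N (3 N more at the handle per mm, or 5.7 N per 0.01 rad). At 1 to 4 N on it the hook is surely over the pin; over 6 N (9 N more at the handle) squashes it hard.
- handle (a point): Middle of the red handle sleeve: a free-turning round bar 14 mm thick, 60 mm long along the catapult's own y, centred 78 mm to the own +y side of the arm's middle, 130 mm from the axle. It moves on an arc about the axle: 179 mm high at rest, 90 mm when level. Free space on both sides and below, to grip from above with fingers closing along the catapult's own x.
- cup_floor (a point): Middle of the inner floor of the turquoise cup on the arm, 166 mm from the axle, 10 mm above the arm's middle line (100 mm high when level). z points out of the cup, x to the axle. Inside 46 x 46 mm, walls 4 mm thick, 12 mm high. The red hook stands 32 mm beyond the cup's middle, up to 20 mm above its floor; 2 N back on it fires: when loading, close fingers along the catapult's own y.
- cube_mid (a point): Centre of the natural wooden cube, 30 mm on a side, about 18 g, loose on the bench; its axes are square to the faces.
- egg_cup: Glossy red ceramic egg cup, 57 mm high, 48 mm across; origin under its foot. Bystander.
- bucket: Turquoise plastic bucket, 100 mm high, 112 mm across the rim; origin under its middle. Bystander.
- spade: Yellow silicone spade lying flat, 184 x 50 x 12 mm; origin under its middle, long axis x. Bystander.
- toy_chest: Fixed small lidded toy chest with a plastic latch, 126 x 176 x 92 mm; origin under its middle. Bystander.
There are look-alikes about, which are no part of the job. Of the things shaped like the part that bears cube_mid, the wooden one is meant.

How it is judged (in metres and radians):
On the way:
1. the arm stays down, hooked on its catch, with the robot's hand off the catapult (value of joint throw_arm above 0.63 rad and contact force between each of the arm, the fingers and catapult below 0.2 N), for 0.3 s.
At the end, for the whole second after the job is handed in: The arm stays hooked down (turn above 0.63 rad, still) and the cube lies flat in the cup: its centre within 14 mm of the cup's middle along each side and 10 to 21 mm above the cup floor (value of joint throw_arm above 0.63 rad and velocity of joint throw_arm between -0.1 and 0.1 rad/s and x of cube_mid in the frame of cup_floor between -0.014 and 0.014 m and y of cube_mid in the frame of cup_floor between -0.014 and 0.014 m and z of cube_mid in the frame of cup_floor between 0.01 and 0.021 m); the robot touches nothing.
It fails at once if the arm is let fly (moves back towards rest faster than 3 rad/s) (velocity of joint throw_arm below -3 rad/s).
It fails at once if the rubber foot is squashed hard (pressed with over 6 N) (contact force between rubber_foot and anything else above 6 N).
It fails at once if the egg cup, bucket or spade is moved by more than 20 mm, or the egg cup is tipped (distance of any of egg_cup, bucket, spade from where it was at the start of the episode above 0.02 m or angle between egg_cup's own z axis and vertical above 0.5 rad).
It fails at once if the toy chest is struck (contact force between toy_chest and anything else above 5 N).
It also fails if it takes over 72 s, if anything falls off the work surface, if the arm or the gripper's body presses on something with over 40 N, if the wrist force passes 120 N, or if a joint passes its speed limit or range.

### The arm

A 6-joint arm with a two-finger parallel gripper is mounted at the origin on the work surface. World frame = base frame: x ahead of the robot, y to its left, z up, the work surface at z = 0. Lengths are in m, angles in degrees, forces in N, time in s.
With the tool pointing down it reaches from about 0.25 to 0.725 m from the base axis. Payload 9.7 kg.
Tool frame: the origin (TCP) lies between the finger pads; the fingertips stand 11 mm ahead of it and the grasp point (between the pads) lies 8 mm behind it; z points along the fingers, y is the direction in which the jaws open and shut (so a half turn about z gives the same grasp; the last joint's range is limited). The gripper opens to 85 mm and grips with 20 to 120 N. Pads are 22 mm wide; open, the fingers measure 114 mm over their backs; the gripper's body (76 mm by 85 mm) begins 54 mm behind the grasp point. The pads swing forward as they close: fully open they stand 13 mm farther back than shut.
Start: joints at [73.568, 4.979, 10.078, 95.1, 0, 90], TCP at [0.156, 0.528, 0.242] pointing down, gripper open.
Joint ranges: [-179.16, 179.16], [-48.56, 103.87], [-65.8, 70.77], [-126.05, 130.52], [-82.76, 87.17], [-180, 180]. Speed limits (degrees/s): [127.2, 127.2, 147.25, 180, 180, 180].

### API

Orientations are given as [roll, pitch, yaw] about the fixed x, y, z axes, in that order (R = Rz(yaw) Ry(pitch) Rx(roll)).
In Python, from workcell import bot gives the robot as it stands.
- The arm moves only by the tool play_rows, never from a script. Its argument "targets" is a list of rows, each an object of numbers: "fingers": the gripper command: -1 is shut, 1 is fully open, values between are in proportion; "x", "y", "z": the shift along the tool's x, y, z in m; "wx", "wy", "wz": the turn, a rotation vector about the tool's x, y, z in degrees. In form: [{"fingers": .., "x": .., "y": .., "z": .., "wx": .., "wy": .., "wz": ..}, ...]. A call has 1 to 20 rows; each row is the pose to reach, as a shift and turn from the pose commanded when the call began, along the tool's axes at that moment; what a row does not reach only later rows make up. A row lasts 1/12 s, in which the tool goes at most 41.7 mm and 7.16 degrees, less where a joint would pass 70% of its speed; a pose out of reach is approached as far as the arm can. A call with a gripper value outside its range is refused whole. The fingers move at their own pace and stop on an object; "grip_force" is the grip in N (left out, the last holds). Time passes only in rows, so rows that repeat a pose let the fingers close. It gives the time, the measured TCP pose, the force and the opening at its end, in the units of the state.
- bot.get_obs(): the state, without advancing time (a new reading comes with each control period).
- bot.camera(name): name is "side" or "top"; returns (picture, depth): 480x640x3 uint8, blue, green, red; 480x640 float32, m along the optical axis (not along the pixel's ray), 0 where there is no reading.
- bot.get_calibration(name): a dict with "fx", "fy", "cx", "cy" (pixels), "camera_from_world" (4x4, takes a point from world to camera coordinates). Camera axes: x right, y down, z forward; pixel columns grow to the right and rows downward; lengths in m; the calibration is good to about 2 mm. A picture is of the moment at which its call begins. get_calibration takes no time and is no camera call.
- bot.job_done(): hands the job in, once; it reports no verdict.
Trained networks look in the newest picture that a camera, given by its name, has taken for a name from the list of things; names that differ only in an ending like _2 or _b are one class to them, and where a whole thing is asked for, a point or a joint stands for the part that bears it (a point fixed in the world has none). Each returns a list of dicts, best first, with "confidence" (0 to 1); they miss things now and then, are a little off and sometimes report something else, mostly with a low value. They report only what shows in the picture. A call takes as long as a camera call. They do not tell look-alikes from the thing itself.
- bot.look_for(query, camera): "extent" ([left, top, right, bottom] in pixels, round what is visible of it).
- bot.outline_of(query, camera): "region" (480x640 bool, what is visible of it) and "extent" ([left, top, right, bottom] in pixels, round what is visible of it).
- bot.place_of(query, camera): "point" ([row, column] in pixels: a listed point, or the origin of a listed thing).
The state is a dict: "time": time; "q": joint angles; "qd": joint speeds; "joint_efforts": joint torques, N m; "ee_pos": TCP position; "tcp_rot": TCP orientation; "wrist_force": force on the tool from outside, world axes, zero at the start; "torque": the same for the moment, N m; "opening": finger opening in m.
Only numpy, scipy, OpenCV 4.12 (cv2) and the standard library are available. Lean on these libraries where they do the work, as an engineer would, in place of code of your own. Each camera call takes 0.05 s, during which the arm holds its last target.

## Working session

There is one attempt and no reset: what is moved stays moved. The work goes in short steps, Python scripts to look and compute and a tool call to move; the robot and the scene stay as the last step left them, time stands still between calls to the robot, and variables do not carry over. Pictures are saved under pics/ and viewed, and the job is handed in when it is done.

Besides the shell and the picture viewer there is one more tool, called after "Request:" as name([rows], argument=value, ...), one row to a line, values as JSON. play_rows: Moves the arm, as the interface text tells. Its arguments: {"type":"object","properties":{"targets":{"type":"array","items":{"type":"object","properties":{"fingers":{"type":"number"},"x":{"type":"number"},"y":{"type":"number"},"z":{"type":"number"},"wx":{"type":"number"},"wy":{"type":"number"},"wz":{"type":"number"}}}},"grip_force":{"type":"number"}},"required":["targets"]}

```bash
mkdir -p pics; ls; cat > h.py <<'E'
import numpy as np, cv2
from workcell import bot
def snap(n):
    im,d=bot.camera(n); np.save(f'/tmp/{n}_d.npy',d); cv2.imwrite(f'/tmp/{n}.png',im); return im,d
def w(n,u,v,z):
    c=bot.get_calibration(n); T=np.linalg.inv(np.array(c['camera_from_world']))
    return (T@np.array([(u-c['cx'])*z/c['fx'],(v-c['cy'])*z/c['fy'],z,1]))[:3]
def atz(n,u,v,h):
    a=w(n,u,v,0.); b=w(n,u,v,1.); return a+(b-a)*(h-a[2])/(b[2]-a[2])
def proj(n,p):
    c=bot.get_calibration(n); q=np.array(c['camera_from_world'])@np.r_[p,1]
    return np.array([q[0]/q[2]*c['fx']+c['cx'],q[1]/q[2]*c['fy']+c['cy']])
def cloud(n,d):
    c=bot.get_calibration(n); v,u=np.mgrid[:480,:640]
    P=np.stack([(u-c['cx'])*d/c['fx'],(v-c['cy'])*d/c['fy'],d,np.ones_like(d)],-1)
    return (P@np.linalg.inv(np.array(c['camera_from_world'])).T)[...,:3]
E
python3 - <<'E'
from h import *
print(bot.get_obs())
for n in('side','top'):
    im,d=snap(n); cv2.imwrite(f'pics/{n}0.png',im)
    print(n,bot.get_calibration(n))
    for q in ['catapult','axle','tip_pin','handle','cup_floor','cube_mid']:
        try:
            for r in bot.place_of(q,n)[:4]:
                v,u=r['point']; zz=d[int(v),int(u)]
                print(q,np.round(r['point'],1),round(r['confidence'],2),np.round(w(n,u,v,zz),3))
        except Exception as e: print(q,e)
E
```

```text
pics
{'time': 0.0, 'q': array([ 7.35678039e+01,  5.00979866e+00,  1.00335861e+01,  9.50991761e+01,
       -8.68769990e-04,  9.00008014e+01]), 'qd': array([-0.10353201,  0.01123937,  0.06227686,  0.06012739, -0.06757979,
        0.00622815]), 'joint_efforts': array([-1.76290338e-03, -5.20388389e+01,  4.64798677e+01,  1.61062146e-02,
        3.02878482e-05, -1.78556655e-05]), 'ee_pos': array([0.15552631, 0.52732416, 0.24158777]), 'tcp_rot': array([-1.79924611e+02,  8.69823749e-04,  1.63567004e+02]), 'wrist_force': array([-3.75648126e-02, -4.34596234e-01, -3.14254409e-04]), 'torque': array([0.00818273, 0.01959242, 0.05618277]), 'opening': 0.08562576583276865}
side {'fx': 497.141129036882, 'fy': 497.141129036882, 'cx': 321.29158644746616, 'cy': 235.8625679570339, 'camera_from_world': array([[ 0.67601932, -0.73675574, -0.01374217, -0.38981552],
       [-0.51495579, -0.45900026, -0.72397466,  0.4114506 ],
       [ 0.52708482,  0.49649747, -0.68968968,  0.93712686],
       [ 0.        ,  0.        ,  0.        ,  1.        ]])}
catapult [216.6 342.6] 0.74 [0.676 0.019 0.14 ]
catapult [255.6
[... 856 characters left out ...]
114728e-01,
         1.28573237e+00],
       [ 0.00000000e+00,  0.00000000e+00,  0.00000000e+00,
         1.00000000e+00]])}
catapult [238.4 292.5] 0.76 [0.604 0.064 0.018]
axle [191.  295.5] 0.66 [0.726 0.052 0.099]
axle [210.3 175.9] 0.17 [0.688 0.408 0.014]
tip_pin [236.2 279.5] 0.63 [0.582 0.083 0.227]
tip_pin [190.2 298.7] 0.37 [0.729 0.043 0.096]
handle [212.6 258.7] 0.82 [0.683 0.166 0.001]
handle [284.1 173.2] 0.74 [ 0.472  0.411 -0.   ]
cup_floor [229.9 281.2] 0.74 [0.599 0.08  0.218]
cube_mid [232.6 413.1] 0.7 [ 0.62  -0.284  0.027]
cube_mid [237.4 355.5] 0.53 [ 0.606 -0.118  0.024]
cube_mid [236.1 386.3] 0.52 [ 0.61  -0.207  0.025]
cube_mid [213.4 371.8] 0.5 [ 0.677 -0.166  0.024]
```

View pics/side0.png

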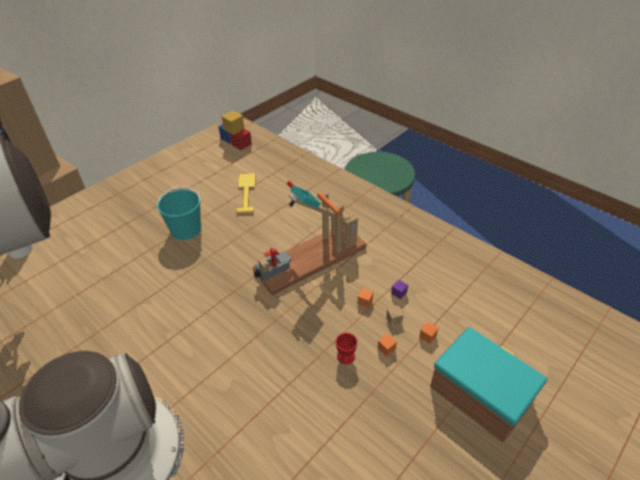

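View pics/top0.png

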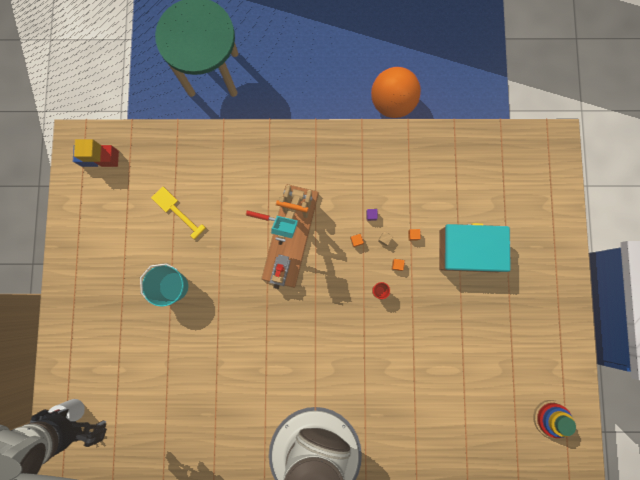

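The natural wooden cube shows at top (387,240) / side (395,318). The orange cubes are at top (357,240), (399,265) and (415,234), and the purple one is at (372,214). The catapult's catch end points towards the robot, and its red handle is at top (258,214). Next I'll take crops and fit the pose.

```bash
python3 - <<'E'
from h import *
im=cv2.imread('/tmp/top.png'); sd=cv2.imread('/tmp/side.png')
a=cv2.resize(im[170:310,235:435],None,fx=4,fy=4,interpolation=cv2.INTER_CUBIC); cv2.imwrite('pics/topc.png',a)
a=cv2.resize(sd[160:360,240:440],None,fx=3,fy=3,interpolation=cv2.INTER_CUBIC); cv2.imwrite('pics/sidec.png',a)
d=np.load('/tmp/top_d.npy'); P=cloud('top',d)
# base plate top
m=np.zeros((480,640),bool); m[175:300,255:325]=1
hsv=cv2.cvtColor(im,cv2.COLOR_BGR2HSV)
m&=(P[...,2]>0.012)&(P[...,2]<0.028)
pts=P[m][:,:2].astype(np.float32)
r=cv2.minAreaRect(pts); print('plate',r,len(pts)); print(cv2.boxPoints(r))
for n in('side','top'):
  im=cv2.imread(f'/tmp/{n}.png');hsv=cv2.cvtColor(im,cv2.COLOR_BGR2HSV).astype(int); P=cloud(n,np.load(f'/tmp/{n}_d.npy'))
  red=((hsv[...,0]<6)|(hsv[...,0]>172))&(hsv[...,1]>170)&(hsv[...,2]>90)
  k,l,s,c=cv2.connectedComponentsWithStats(red.astype(np.uint8))
  for i in range(1,k):
    if s[i,4]>12 : print(n,s[i],np.round(np.median(P[l==i],0),3),np.round(P[l==i].max(0),3),np.round(P[l==i].min(0),3))
# cube
P=cloud('top',d); m=np.zeros((480,640),bool); m[228:252,374:400]=1; m&=(P[...,2]>0.022)
pts=P[m]; print(len(pts),pts.mean(0),cv2.minAreaRect(pts[:,:2].astype(np.float32)))
E
```

```text
plate ((0.6153856515884399, 0.07202308624982834), (0.10028217732906342, 0.28955745697021484), 76.30782318115234) 1869
[[ 0.46285266  0.05757686]
 [ 0.74418133 -0.01096298]
 [ 0.76791865  0.08646931]
 [ 0.48658997  0.15500915]]
side [234 130  15   9  59] [0.85  0.601 0.051] [0.87  0.621 0.056] [0.825 0.589 0.039]
side [271 250   6  12  30] [0.508 0.092 0.091] [0.515 0.101 0.103] [0.504 0.089 0.06 ]
side [336 333  20  31 448] [ 0.453 -0.184  0.034] [ 0.476 -0.164  0.939] [-0.019 -0.564  0.002]
top [101 145  11  17 152] [0.852 0.607 0.049] [0.875 0.622 0.056] [0.826 0.592 0.043]
top [247 211  22   9  88] [0.643 0.143 0.185] [0.654 0.171 1.35 ] [ 0.43  -0.019  0.18 ]
top [276 264   8  13  62] [0.51  0.096 0.093] [0.524 0.104 0.103] [0.491 0.087 0.021]
top [373 282  17  17 202] [ 0.453 -0.187  0.032] [ 0.477 -0.019  1.35 ] [ 0.43  -0.208  0.006]
top [538 404  29  34 184] [ 0.121 -0.629  0.029] [ 0.43  -0.019  1.35 ] [ 0.058 -0.69   0.016]
112 [ 0.60113392 -0.20041181  0.05335672] ((0.5178919434547424, -0.12273049354553223), (0.032122544944286346, 0.270462304353714), 47.048465728759766)
```

View pics/topc.png

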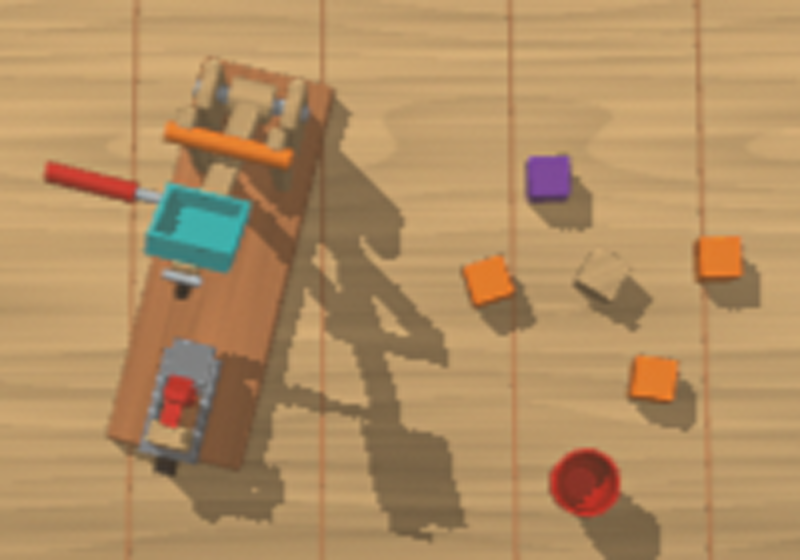

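View pics/sidec.png

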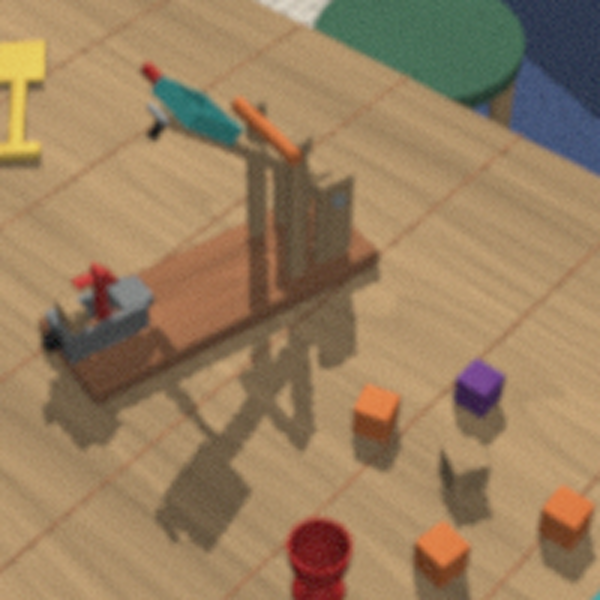

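```bash
cat >> h.py <<'E'
C0=np.array([0.6154,0.0720]); YAW=np.radians(-13.7)
def own(x,y,z):
    c,s=np.cos(YAW),np.sin(YAW); return np.array([C0[0]+c*x-s*y,C0[1]+s*x+c*y,z])
E
python3 - <<'E'
from h import *
h=own(.1-.13*np.cos(.75),.078,.1786); print(h)
for y in(.048,.078,.108):
  for n in('side','top'): print(n,y,proj(n,own(.1-.13*np.cos(.75),y,.1786)))
for n in('side','top'):
  im=cv2.imread(f'/tmp/{n}.png').copy()
  S=4
  a=cv2.resize(im,None,fx=S,fy=S,interpolation=cv2.INTER_CUBIC)
  def ln(p,q,c):
    p=tuple(int(v) for v in (proj(n,p)+.5)*S); q=tuple(int(v) for v in (proj(n,q)+.5)*S); cv2.line(a,p,q,c,1)
  x=.1-.13*np.cos(.75); ln(own(x,.048,.1786),own(x,.108,.1786),(255,255,0))
  B=[own(sx*.145,sy*.05,.02) for sx,sy in((1,1),(1,-1),(-1,-1),(-1,1))]
  for i in range(4): ln(B[i],B[(i+1)%4],(0,255,0))
  f=lambda r,y,off=0:own(.1-r*np.cos(.75)+off*np.sin(.75),y,.09+r*np.sin(.75)+off*np.cos(.75))
  ln(f(0,0),f(.2,0),(255,0,255)); ln(own(.1,-.03,.09),own(.1,.03,.09),(255,0,255))
  cv2.imwrite(f'pics/ov_{n}.png', a[700:1220,950:1300] if n=='top' else a[640:1220,980:1520])
  P=cloud(n,np.load(f'/tmp/{n}_d.npy'))
  v0,v1,u0,u1=(228,252,374,400) if n=='top' else (305,335,383,408)
  Q=P[v0:v1,u0:u1]; m=(Q[...,2]>.024)&(Q[...,2]<.036); m[:]=m
  k,l,s,c=cv2.connectedComponentsWithStats(m.astype(np.uint8)); i=1+np.argmax(s[1:,4]); pts=Q[l==i]
  print(n,s[i],pts.mean(0),cv2.minAreaRect(pts[:,:2].astype(np.float32)))
E
```

```text
[0.63861497 0.14662496 0.1786    ]
side 0.048 [299.87774063 195.85913717]
top 0.048 [267.96352599 219.71936611]
side 0.078 [293.42205602 189.53133895]
top 0.078 [256.6682734  216.98352191]
side 0.108 [287.1558058  183.38922246]
top 0.108 [245.3926536 214.252433 ]
side [  4   0  17  15 168] [ 0.60173837 -0.20488575  0.03044068] ((0.6032131910324097, -0.20303134620189667), (0.03222088888287544, 0.030297983437776566), 57.73171615600586)
top [  5   4  14  13 103] [ 0.60446229 -0.20368033  0.02972301] ((0.6042786240577698, -0.2039208710193634), (0.029948770999908447, 0.028767509385943413), 58.6982536315918)
```

View pics/ov_top.png

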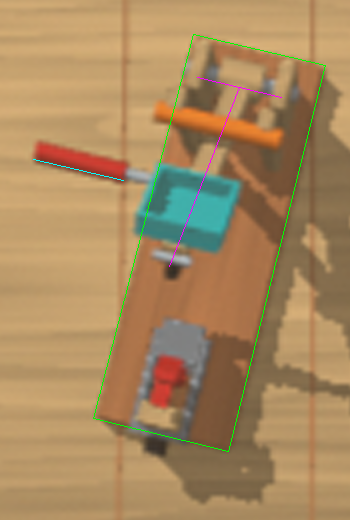

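View pics/ov_side.png

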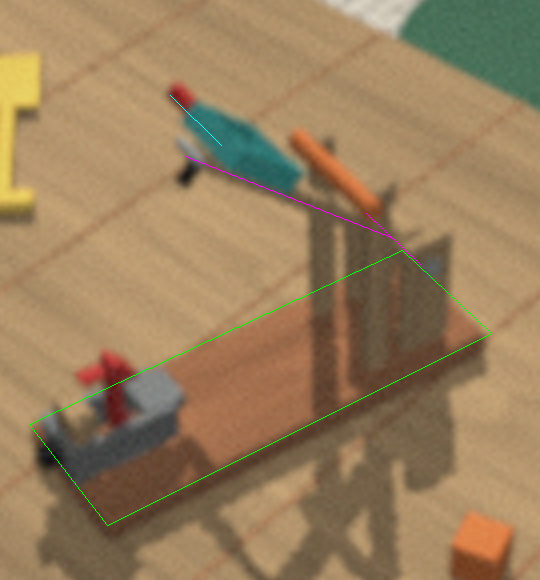

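Request:
play_rows([
  {"fingers": 1, "x": 0, "y": 0, "z": -0.04},
  {"fingers": 1, "x": -0.5746, "y": -0.2212, "z": -0.048, "wz": 87.3},
  {"fingers": 1, "x": -0.5746, "y": -0.2212, "z": -0.048, "wz": 87.3},
  {"fingers": 1, "x": -0.5746, "y": -0.2212, "z": -0.048, "wz": 87.3},
  {"fingers": 1, "x": -0.5746, "y": -0.2212, "z": -0.048, "wz": 87.3},
  {"fingers": 1, "x": -0.5746, "y": -0.2212, "z": -0.048, "wz": 87.3},
  {"fingers": 1, "x": -0.5746, "y": -0.2212, "z": -0.048, "wz": 87.3},
  {"fingers": 1, "x": -0.5746, "y": -0.2212, "z": -0.048, "wz": 87.3},
  {"fingers": 1, "x": -0.5746, "y": -0.2212, "z": -0.048, "wz": 87.3},
  {"fingers": 1, "x": -0.5746, "y": -0.2212, "z": -0.048, "wz": 87.3},
  {"fingers": 1, "x": -0.5746, "y": -0.2212, "z": -0.048, "wz": 87.3},
  {"fingers": 1, "x": -0.5746, "y": -0.2212, "z": -0.048, "wz": 87.3},
  {"fingers": 1, "x": -0.5746, "y": -0.2212, "z": -0.048, "wz": 87.3},
  {"fingers": 1, "x": -0.5746, "y": -0.2212, "z": -0.048, "wz": 87.3},
  {"fingers": 1, "x": -0.5746, "y": -0.2212, "z": -0.048, "wz": 87.3},
  {"fingers": 1, "x": -0.5746, "y": -0.2212, "z": -0.048, "wz": 87.3},
  {"fingers": 1, "x": -0.5746, "y": -0.2212, "z": -0.048, "wz": 87.3},
  {"fingers": 1, "x": -0.5746, "y": -0.2212, "z": -0.048, "wz": 87.3},
  {"fingers": 1, "x": -0.5746, "y": -0.2212, "z": -0.048, "wz": 87.3},
  {"fingers": 1, "x": -0.5746, "y": -0.2212, "z": -0.048, "wz": 87.3},
], grip_force=40)

```text
$.targets[0]: bad value
```

Request:
play_rows([
  {"fingers": 1, "x": 0, "y": 0, "z": -0.04, "wx": 0, "wy": 0, "wz": 0},
  {"fingers": 1, "x": -0.5746, "y": -0.2212, "z": -0.048, "wx": 0, "wy": 0, "wz": 87.3},
  {"fingers": 1, "x": -0.5746, "y": -0.2212, "z": -0.048, "wx": 0, "wy": 0, "wz": 87.3},
  {"fingers": 1, "x": -0.5746, "y": -0.2212, "z": -0.048, "wx": 0, "wy": 0, "wz": 87.3},
  {"fingers": 1, "x": -0.5746, "y": -0.2212, "z": -0.048, "wx": 0, "wy": 0, "wz": 87.3},
  {"fingers": 1, "x": -0.5746, "y": -0.2212, "z": -0.048, "wx": 0, "wy": 0, "wz": 87.3},
  {"fingers": 1, "x": -0.5746, "y": -0.2212, "z": -0.048, "wx": 0, "wy": 0, "wz": 87.3},
  {"fingers": 1, "x": -0.5746, "y": -0.2212, "z": -0.048, "wx": 0, "wy": 0, "wz": 87.3},
  {"fingers": 1, "x": -0.5746, "y": -0.2212, "z": -0.048, "wx": 0, "wy": 0, "wz": 87.3},
  {"fingers": 1, "x": -0.5746, "y": -0.2212, "z": -0.048, "wx": 0, "wy": 0, "wz": 87.3},
  {"fingers": 1, "x": -0.5746, "y": -0.2212, "z": -0.048, "wx": 0, "wy": 0, "wz": 87.3},
  {"fingers": 1, "x": -0.5746, "y": -0.2212, "z": -0.048, "wx": 0, "wy": 0, "wz": 87.3},
  {"fingers": 1, "x": -0.5746, "y": -0.2212, "z": -0.048, "wx": 0, "wy": 0, "wz": 87.3},
  {"fingers": 1, "x": -0.5746, "y": -0.2212, "z": -0.048, "wx": 0, "wy": 0, "wz": 87.3},
  {"fingers": 1, "x": -0.5746, "y": -0.2212, "z": -0.048, "wx": 0, "wy": 0, "wz": 87.3},
  {"fingers": 1, "x": -0.5746, "y": -0.2212, "z": -0.048, "wx": 0, "wy": 0, "wz": 87.3},
  {"fingers": 1, "x": -0.5746, "y": -0.2212, "z": -0.048, "wx": 0, "wy": 0, "wz": 87.3},
  {"fingers": 1, "x": -0.5746, "y": -0.2212, "z": -0.048, "wx": 0, "wy": 0, "wz": 87.3},
  {"fingers": 1, "x": -0.5746, "y": -0.2212, "z": -0.048, "wx": 0, "wy": 0, "wz": 87.3},
], grip_force=40)

```text
time: 2.28
ee_pos: [0.644, 0.1529, 0.2901]
tcp_rot: [-180.0, 0.0, 76.2]
wrist_force: [-0.0, 0.8, 1.2]
opening: 0.0853
```

Request:
play_rows([
  {"fingers": 1, "x": 0, "y": 0, "z": 0.025, "wx": 0, "wy": 0, "wz": 0},
  {"fingers": 1, "x": 0, "y": 0, "z": 0.05, "wx": 0, "wy": 0, "wz": 0},
  {"fingers": 1, "x": 0, "y": 0, "z": 0.075, "wx": 0, "wy": 0, "wz": 0},
  {"fingers": 1, "x": 0, "y": 0, "z": 0.1, "wx": 0, "wy": 0, "wz": 0},
  {"fingers": 1, "x": 0, "y": 0, "z": 0.12, "wx": 0, "wy": 0, "wz": 0},
  {"fingers": 1, "x": 0, "y": 0, "z": 0.12, "wx": 0, "wy": 0, "wz": 0},
  {"fingers": 1, "x": 0, "y": 0, "z": 0.12, "wx": 0, "wy": 0, "wz": 0},
])

```text
time: 2.87
ee_pos: [0.6429, 0.1537, 0.1707]
tcp_rot: [-180.0, 0.0, 76.4]
wrist_force: [-0.5, -0.1, 0.2]
opening: 0.0856
```

```bash
python3 - <<'E'
from h import *
im,d=snap('side'); cv2.imwrite('pics/s1.png',cv2.resize(im[120:320,200:400],None,fx=3,fy=3,interpolation=cv2.INTER_CUBIC))
im,d=snap('top'); cv2.imwrite('pics/t1.png',cv2.resize(im[170:320,210:360],None,fx=4,fy=4,interpolation=cv2.INTER_CUBIC))
E
```

```text
(no output)
```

View pics/s1.png

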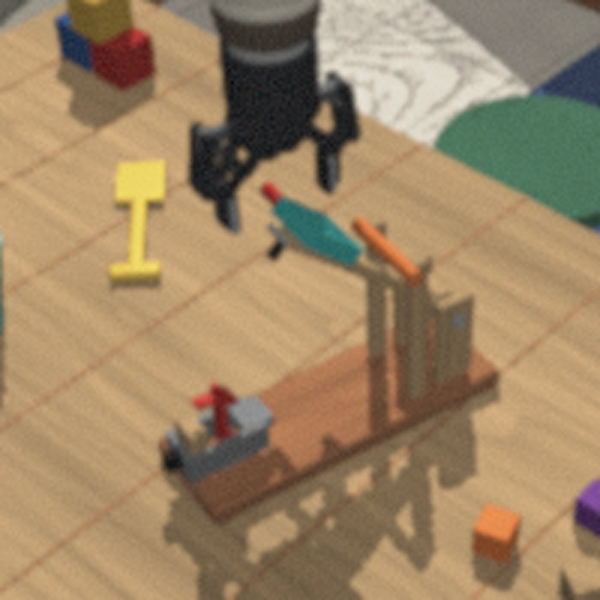

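View pics/t1.png

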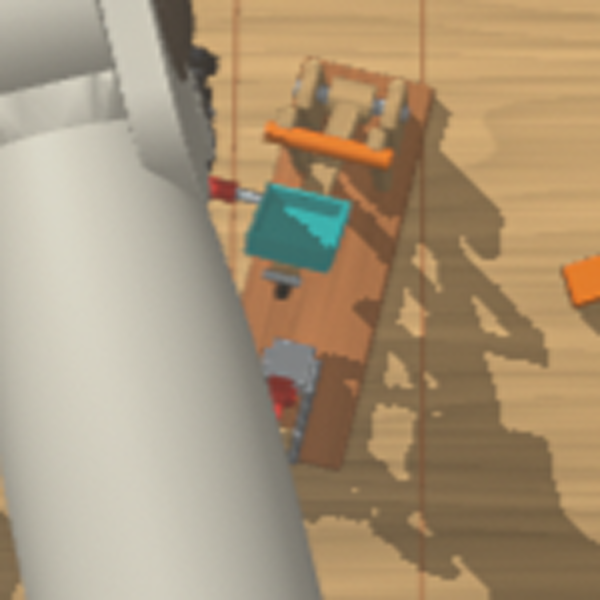

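The bar sits between the open fingers, with tips at side crop (233,225) and (330,185) and the sleeve end at (270,190). I'll close now.

Request:
play_rows([
  {"fingers": -1, "x": 0, "y": 0, "z": 0, "wx": 0, "wy": 0, "wz": 0},
  {"fingers": -1, "x": 0, "y": 0, "z": 0, "wx": 0, "wy": 0, "wz": 0},
  {"fingers": -1, "x": 0, "y": 0, "z": 0, "wx": 0, "wy": 0, "wz": 0},
  {"fingers": -1, "x": 0, "y": 0, "z": 0, "wx": 0, "wy": 0, "wz": 0},
  {"fingers": -1, "x": 0, "y": 0, "z": 0, "wx": 0, "wy": 0, "wz": 0},
  {"fingers": -1, "x": 0, "y": 0, "z": 0, "wx": 0, "wy": 0, "wz": 0},
  {"fingers": -1, "x": 0, "y": 0, "z": 0, "wx": 0, "wy": 0, "wz": 0},
  {"fingers": -1, "x": 0, "y": 0, "z": 0, "wx": 0, "wy": 0, "wz": 0},
  {"fingers": -1, "x": 0, "y": 0, "z": 0, "wx": 0, "wy": 0, "wz": 0},
  {"fingers": -1, "x": 0, "y": 0, "z": 0, "wx": 0, "wy": 0, "wz": 0},
], grip_force=40)

```text
time: 3.8
ee_pos: [0.6443, 0.1527, 0.1704]
tcp_rot: [180.0, -0.0, 76.3]
wrist_force: [1.6, -0.6, 1.7]
opening: 0.0125
```

Request:
play_rows([
  {"fingers": -1, "x": 0, "y": -0.0043, "z": 0.0049, "wx": 0, "wy": 0, "wz": 0},
  {"fingers": -1, "x": 0, "y": -0.0084, "z": 0.0099, "wx": 0, "wy": 0, "wz": 0},
  {"fingers": -1, "x": 0, "y": -0.0122, "z": 0.0152, "wx": 0, "wy": 0, "wz": 0},
  {"fingers": -1, "x": 0, "y": -0.0157, "z": 0.0207, "wx": 0, "wy": 0, "wz": 0},
  {"fingers": -1, "x": 0, "y": -0.0157, "z": 0.0207, "wx": 0, "wy": 0, "wz": 0},
  {"fingers": -1, "x": 0, "y": -0.0157, "z": 0.0207, "wx": 0, "wy": 0, "wz": 0},
  {"fingers": -1, "x": 0, "y": -0.0157, "z": 0.0207, "wx": 0, "wy": 0, "wz": 0},
  {"fingers": -1, "x": 0, "y": -0.0157, "z": 0.0207, "wx": 0, "wy": 0, "wz": 0},
], grip_force=60)

```text
time: 4.47
ee_pos: [0.629, 0.1565, 0.1498]
tcp_rot: [180.0, -0.0, 76.3]
wrist_force: [4.4, -1.2, 2.5]
opening: 0.0123
```

```bash
python3 - <<'E'
from h import *
o=bot.get_obs();print(o['wrist_force'],o['ee_pos'],o['torque'])
im,d=snap('side'); cv2.imwrite('pics/s2.png',cv2.resize(im[120:320,200:400],None,fx=3,fy=3,interpolation=cv2.INTER_CUBIC))
E
```

```text
[ 4.43121172 -1.2226147   2.52109955] [0.62902272 0.15648567 0.1497549 ] [-0.25984431 -0.81205827  0.02576772]
```

View pics/s2.png

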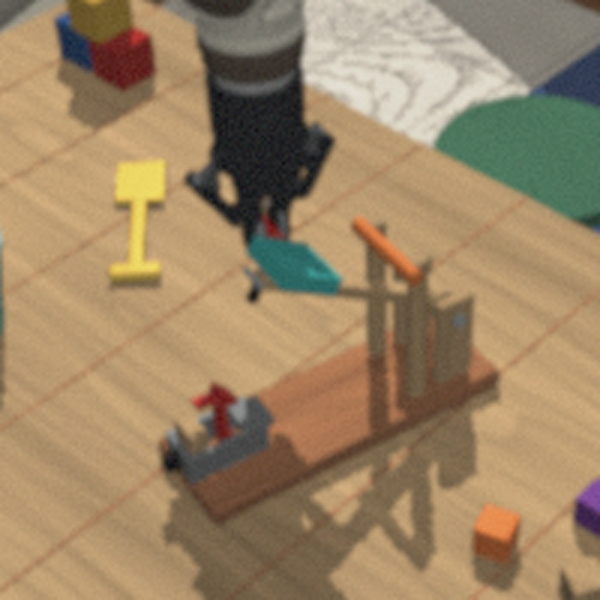

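Request:
play_rows([
  {"fingers": -1, "x": 0, "y": -0.0028, "z": 0.0056, "wx": 0, "wy": 0, "wz": 0},
  {"fingers": -1, "x": 0, "y": -0.0053, "z": 0.0114, "wx": 0, "wy": 0, "wz": 0},
  {"fingers": -1, "x": 0, "y": -0.0079, "z": 0.0173, "wx": 0, "wy": 0, "wz": 0},
  {"fingers": -1, "x": 0, "y": -0.0103, "z": 0.0233, "wx": 0, "wy": 0, "wz": 0},
  {"fingers": -1, "x": 0, "y": -0.0124, "z": 0.0295, "wx": 0, "wy": 0, "wz": 0},
  {"fingers": -1, "x": 0, "y": -0.0141, "z": 0.0357, "wx": 0, "wy": 0, "wz": 0},
  {"fingers": -1, "x": 0, "y": -0.0141, "z": 0.0357, "wx": 0, "wy": 0, "wz": 0},
  {"fingers": -1, "x": 0, "y": -0.0141, "z": 0.0357, "wx": 0, "wy": 0, "wz": 0},
  {"fingers": -1, "x": 0, "y": -0.0141, "z": 0.0357, "wx": 0, "wy": 0, "wz": 0},
])

```text
time: 5.27
ee_pos: [0.6146, 0.1601, 0.1144]
tcp_rot: [-179.9, -0.0, 76.3]
wrist_force: [-2.7, -1.0, 5.6]
opening: 0.012
```

```bash
python3 - <<'E'
from h import *
o=bot.get_obs();print(o['wrist_force'],o['ee_pos'],o['torque'])
im,d=snap('side'); cv2.imwrite('pics/s3.png',cv2.resize(im[120:320,200:400],None,fx=3,fy=3,interpolation=cv2.INTER_CUBIC))
E
```

```text
[-2.74240383 -1.02492322  5.6255699 ] [0.61462609 0.16005866 0.11439244] [-0.14703728  0.48739322 -0.08049404]
```

View pics/s3.png

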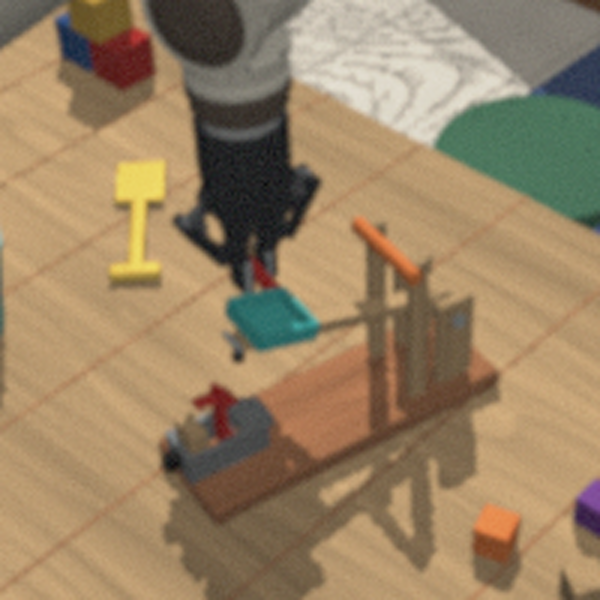

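Request:
play_rows([
  {"fingers": -1, "x": 0, "y": -0.0015, "z": 0.005, "wx": 0, "wy": 0, "wz": 0},
  {"fingers": -1, "x": 0, "y": -0.0027, "z": 0.01, "wx": 0, "wy": 0, "wz": 0},
  {"fingers": -1, "x": 0, "y": -0.0027, "z": 0.01, "wx": 0, "wy": 0, "wz": 0},
  {"fingers": -1, "x": 0, "y": -0.0027, "z": 0.01, "wx": 0, "wy": 0, "wz": 0},
  {"fingers": -1, "x": 0, "y": -0.0027, "z": 0.01, "wx": 0, "wy": 0, "wz": 0},
])

```text
time: 5.73
ee_pos: [0.6125, 0.1606, 0.1046]
tcp_rot: [180.0, -0.0, 76.3]
wrist_force: [-0.2, -1.0, 6.5]
opening: 0.0118
```

Request:
play_rows([
  {"fingers": -1, "x": 0, "y": 0, "z": 0, "wx": 0, "wy": 0, "wz": 0},
])

```text
time: 5.82
ee_pos: [0.6125, 0.1606, 0.1047]
tcp_rot: [180.0, -0.0, 76.3]
wrist_force: [-0.8, -1.5, 6.0]
opening: 0.0118
```

Request:
play_rows([
  {"fingers": -1, "x": 0, "y": 0, "z": 0, "wx": 0, "wy": 0, "wz": 0},
])

```text
time: 5.9
ee_pos: [0.6125, 0.1606, 0.1047]
tcp_rot: [180.0, -0.0, 76.3]
wrist_force: [0.1, -1.1, 5.4]
opening: 0.0124
```

Request:
play_rows([
  {"fingers": -1, "x": 0, "y": 0, "z": 0, "wx": 0, "wy": 0, "wz": 0},
])

```text
time: 5.98
ee_pos: [0.6125, 0.1606, 0.1047]
tcp_rot: [180.0, -0.0, 76.3]
wrist_force: [0.1, -0.4, 5.6]
opening: 0.0118
```

Request:
play_rows([
  {"fingers": -1, "x": 0, "y": -0.0003, "z": 0.002, "wx": 0, "wy": 0, "wz": 0},
  {"fingers": -1, "x": 0, "y": -0.0003, "z": 0.002, "wx": 0, "wy": 0, "wz": 0},
  {"fingers": -1, "x": 0, "y": -0.0003, "z": 0.002, "wx": 0, "wy": 0, "wz": 0},
])

```text
time: 6.23
ee_pos: [0.6122, 0.1606, 0.1026]
tcp_rot: [-180.0, -0.0, 76.3]
wrist_force: [-0.9, -0.9, 5.9]
opening: 0.0122
```

Request:
play_rows([
  {"fingers": -1, "x": 0, "y": -0.0003, "z": 0.002, "wx": 0, "wy": 0, "wz": 0},
  {"fingers": -1, "x": 0, "y": -0.0003, "z": 0.002, "wx": 0, "wy": 0, "wz": 0},
  {"fingers": -1, "x": 0, "y": -0.0003, "z": 0.002, "wx": 0, "wy": 0, "wz": 0},
])

```text
time: 6.48
ee_pos: [0.6119, 0.1607, 0.1006]
tcp_rot: [-180.0, -0.0, 76.3]
wrist_force: [-0.2, -2.0, 6.0]
opening: 0.0121
```

Request:
play_rows([
  {"fingers": -1, "x": 0, "y": -0.0003, "z": 0.002, "wx": 0, "wy": 0, "wz": 0},
  {"fingers": -1, "x": 0, "y": -0.0003, "z": 0.002, "wx": 0, "wy": 0, "wz": 0},
  {"fingers": -1, "x": 0, "y": -0.0003, "z": 0.002, "wx": 0, "wy": 0, "wz": 0},
])

```text
time: 6.73
ee_pos: [0.6116, 0.1608, 0.0986]
tcp_rot: [-180.0, -0.0, 76.3]
wrist_force: [-0.4, -1.5, 6.1]
opening: 0.0116
```

Request:
play_rows([
  {"fingers": -1, "x": 0, "y": -0.0002, "z": 0.002, "wx": 0, "wy": 0, "wz": 0},
  {"fingers": -1, "x": 0, "y": -0.0002, "z": 0.002, "wx": 0, "wy": 0, "wz": 0},
  {"fingers": -1, "x": 0, "y": -0.0002, "z": 0.002, "wx": 0, "wy": 0, "wz": 0},
])

```text
time: 6.98
ee_pos: [0.6113, 0.1609, 0.0966]
tcp_rot: [-180.0, -0.0, 76.3]
wrist_force: [0.1, -1.6, 6.8]
opening: 0.0119
```

Request:
play_rows([
  {"fingers": -1, "x": 0, "y": -0.0001, "z": 0.001, "wx": 0, "wy": 0, "wz": 0},
  {"fingers": -1, "x": 0, "y": -0.0001, "z": 0.001, "wx": 0, "wy": 0, "wz": 0},
  {"fingers": -1, "x": 0, "y": -0.0001, "z": 0.001, "wx": 0, "wy": 0, "wz": 0},
])

```text
time: 7.23
ee_pos: [0.6113, 0.1609, 0.0957]
tcp_rot: [-180.0, -0.0, 76.3]
wrist_force: [-1.7, -1.3, 6.3]
opening: 0.0122
```

Request:
play_rows([
  {"fingers": -1, "x": 0, "y": -0.0001, "z": 0.001, "wx": 0, "wy": 0, "wz": 0},
  {"fingers": -1, "x": 0, "y": -0.0001, "z": 0.001, "wx": 0, "wy": 0, "wz": 0},
  {"fingers": -1, "x": 0, "y": -0.0001, "z": 0.001, "wx": 0, "wy": 0, "wz": 0},
])

```text
time: 7.48
ee_pos: [0.6112, 0.1609, 0.0947]
tcp_rot: [-180.0, -0.0, 76.3]
wrist_force: [-0.6, -0.0, 6.6]
opening: 0.0125
```

Request:
play_rows([
  {"fingers": -1, "x": 0, "y": -0.0001, "z": 0.001, "wx": 0, "wy": 0, "wz": 0},
  {"fingers": -1, "x": 0, "y": -0.0001, "z": 0.001, "wx": 0, "wy": 0, "wz": 0},
  {"fingers": -1, "x": 0, "y": -0.0001, "z": 0.001, "wx": 0, "wy": 0, "wz": 0},
])

```text
time: 7.73
ee_pos: [0.6111, 0.1609, 0.0937]
tcp_rot: [-180.0, -0.0, 76.3]
wrist_force: [-1.2, -1.3, 7.2]
opening: 0.0119
```

Request:
play_rows([
  {"fingers": -1, "x": 0, "y": -0.0001, "z": 0.001, "wx": 0, "wy": 0, "wz": 0},
  {"fingers": -1, "x": 0, "y": -0.0001, "z": 0.001, "wx": 0, "wy": 0, "wz": 0},
  {"fingers": -1, "x": 0, "y": -0.0001, "z": 0.001, "wx": 0, "wy": 0, "wz": 0},
])

```text
time: 7.98
ee_pos: [0.611, 0.161, 0.0927]
tcp_rot: [-180.0, -0.0, 76.3]
wrist_force: [-0.6, -2.1, 6.5]
opening: 0.0121
```

Request:
play_rows([
  {"fingers": -1, "x": 0, "y": -0.0001, "z": 0.001, "wx": 0, "wy": 0, "wz": 0},
  {"fingers": -1, "x": 0, "y": -0.0001, "z": 0.001, "wx": 0, "wy": 0, "wz": 0},
  {"fingers": -1, "x": 0, "y": -0.0001, "z": 0.001, "wx": 0, "wy": 0, "wz": 0},
])

```text
time: 8.23
ee_pos: [0.6109, 0.161, 0.0917]
tcp_rot: [-180.0, -0.0, 76.3]
wrist_force: [-0.6, -0.7, 6.9]
opening: 0.0119
```

Request:
play_rows([
  {"fingers": -1, "x": 0, "y": -0.0001, "z": 0.001, "wx": 0, "wy": 0, "wz": 0},
  {"fingers": -1, "x": 0, "y": -0.0001, "z": 0.001, "wx": 0, "wy": 0, "wz": 0},
  {"fingers": -1, "x": 0, "y": -0.0001, "z": 0.001, "wx": 0, "wy": 0, "wz": 0},
])

```text
time: 8.48
ee_pos: [0.6108, 0.161, 0.0907]
tcp_rot: [-180.0, -0.0, 76.3]
wrist_force: [-0.2, 0.2, 6.4]
opening: 0.0122
```

Request:
play_rows([
  {"fingers": -1, "x": 0, "y": 0, "z": 0.001, "wx": 0, "wy": 0, "wz": 0},
  {"fingers": -1, "x": 0, "y": 0, "z": 0.001, "wx": 0, "wy": 0, "wz": 0},
  {"fingers": -1, "x": 0, "y": 0, "z": 0.001, "wx": 0, "wy": 0, "wz": 0},
])

```text
time: 8.73
ee_pos: [0.6108, 0.161, 0.0897]
tcp_rot: [-180.0, -0.0, 76.3]
wrist_force: [-1.3, -1.0, 6.4]
opening: 0.012
```

```bash
python3 - <<'E'
from h import *
im,d=snap('side'); cv2.imwrite('pics/s4.png',cv2.resize(im[200:300,230:330],None,fx=6,fy=6,interpolation=cv2.INTER_CUBIC))
E
```

```text
(no output)
```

View pics/s4.png

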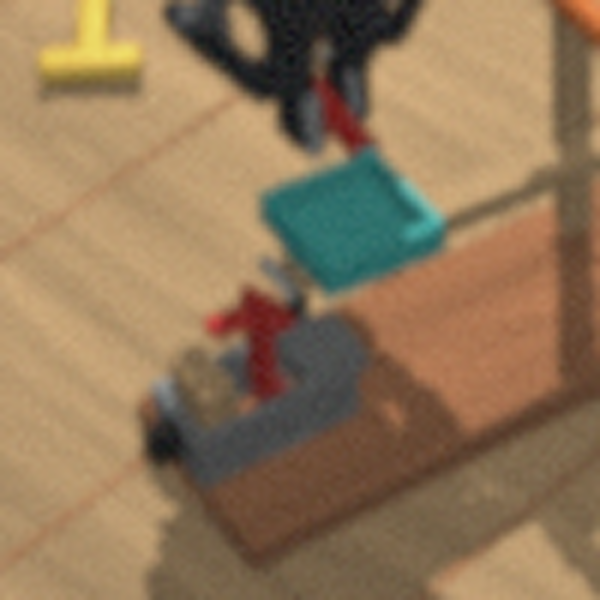

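The pin, at crop (280,275), is still just above the red hook, so I'll keep going.

Request:
play_rows([
  {"fingers": -1, "x": 0, "y": 0, "z": 0.001, "wx": 0, "wy": 0, "wz": 0},
  {"fingers": -1, "x": 0, "y": 0, "z": 0.001, "wx": 0, "wy": 0, "wz": 0},
  {"fingers": -1, "x": 0, "y": 0, "z": 0.001, "wx": 0, "wy": 0, "wz": 0},
])

```text
time: 9.03
ee_pos: [0.6107, 0.161, 0.0887]
tcp_rot: [-180.0, -0.0, 76.3]
wrist_force: [-2.1, -1.5, 6.6]
opening: 0.0118
```

Request:
play_rows([
  {"fingers": -1, "x": 0, "y": 0, "z": 0.001, "wx": 0, "wy": 0, "wz": 0},
  {"fingers": -1, "x": 0, "y": 0, "z": 0.001, "wx": 0, "wy": 0, "wz": 0},
  {"fingers": -1, "x": 0, "y": 0, "z": 0.001, "wx": 0, "wy": 0, "wz": 0},
])

```text
time: 9.28
ee_pos: [0.6107, 0.161, 0.0877]
tcp_rot: [-180.0, -0.0, 76.3]
wrist_force: [-1.9, 0.0, 6.2]
opening: 0.0122
```

Request:
play_rows([
  {"fingers": -1, "x": 0, "y": 0, "z": 0.001, "wx": 0, "wy": 0, "wz": 0},
  {"fingers": -1, "x": 0, "y": 0, "z": 0.001, "wx": 0, "wy": 0, "wz": 0},
  {"fingers": -1, "x": 0, "y": 0, "z": 0.001, "wx": 0, "wy": 0, "wz": 0},
])

```text
time: 9.53
ee_pos: [0.6106, 0.161, 0.0867]
tcp_rot: [-180.0, -0.0, 76.3]
wrist_force: [-1.3, -0.3, 6.4]
opening: 0.0123
```

Request:
play_rows([
  {"fingers": -1, "x": 0, "y": 0, "z": 0.001, "wx": 0, "wy": 0, "wz": 0},
  {"fingers": -1, "x": 0, "y": 0, "z": 0.001, "wx": 0, "wy": 0, "wz": 0},
  {"fingers": -1, "x": 0, "y": 0, "z": 0.001, "wx": 0, "wy": 0, "wz": 0},
])

```text
time: 9.78
ee_pos: [0.6106, 0.161, 0.0857]
tcp_rot: [-180.0, -0.0, 76.3]
wrist_force: [-1.5, -1.6, 6.2]
opening: 0.0124
```

Request:
play_rows([
  {"fingers": -1, "x": 0, "y": 0, "z": 0.001, "wx": 0, "wy": 0, "wz": 0},
  {"fingers": -1, "x": 0, "y": 0, "z": 0.001, "wx": 0, "wy": 0, "wz": 0},
  {"fingers": -1, "x": 0, "y": 0, "z": 0.001, "wx": 0, "wy": 0, "wz": 0},
])

```text
time: 10.03
ee_pos: [0.6106, 0.1611, 0.0847]
tcp_rot: [-180.0, -0.0, 76.3]
wrist_force: [-2.0, -0.3, 7.1]
opening: 0.0125
```

Request:
play_rows([
  {"fingers": -1, "x": 0, "y": 0, "z": 0.001, "wx": 0, "wy": 0, "wz": 0},
  {"fingers": -1, "x": 0, "y": 0, "z": 0.001, "wx": 0, "wy": 0, "wz": 0},
  {"fingers": -1, "x": 0, "y": 0, "z": 0.001, "wx": 0, "wy": 0, "wz": 0},
])

```text
time: 10.28
ee_pos: [0.6106, 0.1611, 0.0837]
tcp_rot: [-180.0, -0.0, 76.3]
wrist_force: [-2.2, -0.1, 6.3]
opening: 0.0121
```

Request:
play_rows([
  {"fingers": -1, "x": 0, "y": -0.0002, "z": 0.001, "wx": 0, "wy": 0, "wz": 0},
  {"fingers": -1, "x": 0, "y": -0.0002, "z": 0.001, "wx": 0, "wy": 0, "wz": 0},
  {"fingers": -1, "x": 0, "y": -0.0002, "z": 0.001, "wx": 0, "wy": 0, "wz": 0},
])

```text
time: 10.53
ee_pos: [0.6105, 0.1611, 0.0827]
tcp_rot: [-180.0, -0.0, 76.3]
wrist_force: [-1.4, -0.6, 6.3]
opening: 0.012
```

Request:
play_rows([
  {"fingers": -1, "x": 0, "y": -0.0002, "z": 0.001, "wx": 0, "wy": 0, "wz": 0},
  {"fingers": -1, "x": 0, "y": -0.0002, "z": 0.001, "wx": 0, "wy": 0, "wz": 0},
  {"fingers": -1, "x": 0, "y": -0.0002, "z": 0.001, "wx": 0, "wy": 0, "wz": 0},
])

```text
time: 10.78
ee_pos: [0.6105, 0.1611, 0.0818]
tcp_rot: [180.0, -0.0, 76.3]
wrist_force: [-1.1, -1.4, 7.4]
opening: 0.0122
```

```bash
python3 - <<'E'
from h import *
im,d=snap('side'); cv2.imwrite('pics/s5.png',cv2.resize(im[200:300,230:330],None,fx=6,fy=6,interpolation=cv2.INTER_CUBIC))
E
```

```text
(no output)
```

View pics/s5.png

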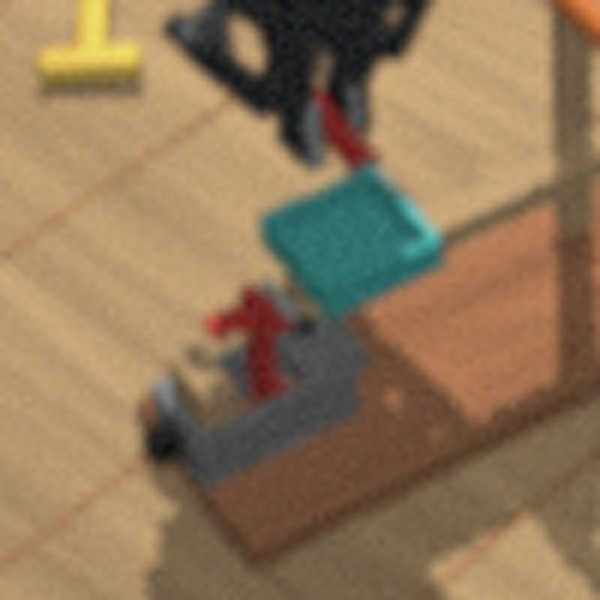

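The pin has reached the top of the red hook, at crop (270,290). I'll feel on from here.

Request:
play_rows([
  {"fingers": -1, "x": 0, "y": 0, "z": 0.001, "wx": 0, "wy": 0, "wz": 0},
  {"fingers": -1, "x": 0, "y": 0, "z": 0.001, "wx": 0, "wy": 0, "wz": 0},
  {"fingers": -1, "x": 0, "y": 0, "z": 0.001, "wx": 0, "wy": 0, "wz": 0},
])

```text
time: 11.08
ee_pos: [0.6106, 0.1611, 0.081]
tcp_rot: [180.0, -0.0, 76.3]
wrist_force: [-0.7, -1.7, 7.5]
opening: 0.0124
```

Request:
play_rows([
  {"fingers": -1, "x": 0, "y": 0, "z": 0.001, "wx": 0, "wy": 0, "wz": 0},
  {"fingers": -1, "x": 0, "y": 0, "z": 0.001, "wx": 0, "wy": 0, "wz": 0},
  {"fingers": -1, "x": 0, "y": 0, "z": 0.001, "wx": 0, "wy": 0, "wz": 0},
])

```text
time: 11.33
ee_pos: [0.6106, 0.1611, 0.0802]
tcp_rot: [180.0, -0.0, 76.3]
wrist_force: [-1.5, -1.0, 7.3]
opening: 0.0121
```

Request:
play_rows([
  {"fingers": -1, "x": 0, "y": 0, "z": 0.001, "wx": 0, "wy": 0, "wz": 0},
  {"fingers": -1, "x": 0, "y": 0, "z": 0.001, "wx": 0, "wy": 0, "wz": 0},
  {"fingers": -1, "x": 0, "y": 0, "z": 0.001, "wx": 0, "wy": 0, "wz": 0},
])

```text
time: 11.58
ee_pos: [0.6106, 0.1611, 0.0792]
tcp_rot: [180.0, -0.0, 76.3]
wrist_force: [-1.2, -1.8, 9.6]
opening: 0.012
```

Request:
play_rows([
  {"fingers": -1, "x": 0, "y": 0, "z": 0.001, "wx": 0, "wy": 0, "wz": 0},
  {"fingers": -1, "x": 0, "y": 0, "z": 0.001, "wx": 0, "wy": 0, "wz": 0},
  {"fingers": -1, "x": 0, "y": 0, "z": 0.001, "wx": 0, "wy": 0, "wz": 0},
])

```text
time: 11.83
ee_pos: [0.6106, 0.1611, 0.0784]
tcp_rot: [180.0, -0.0, 76.3]
wrist_force: [-1.1, -1.6, 8.8]
opening: 0.012
```

Request:
play_rows([
  {"fingers": -1, "x": 0, "y": 0, "z": 0, "wx": 0, "wy": 0, "wz": 0},
])

```text
time: 11.92
ee_pos: [0.6106, 0.1611, 0.0784]
tcp_rot: [180.0, -0.0, 76.3]
wrist_force: [-0.7, -1.2, 10.8]
opening: 0.0121
```

```bash
python3 - <<'E'
from h import *
im,d=snap('side'); cv2.imwrite('pics/s6.png',cv2.resize(im[200:300,230:330],None,fx=6,fy=6,interpolation=cv2.INTER_CUBIC))
E
```

```text
(no output)
```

View pics/s6.png

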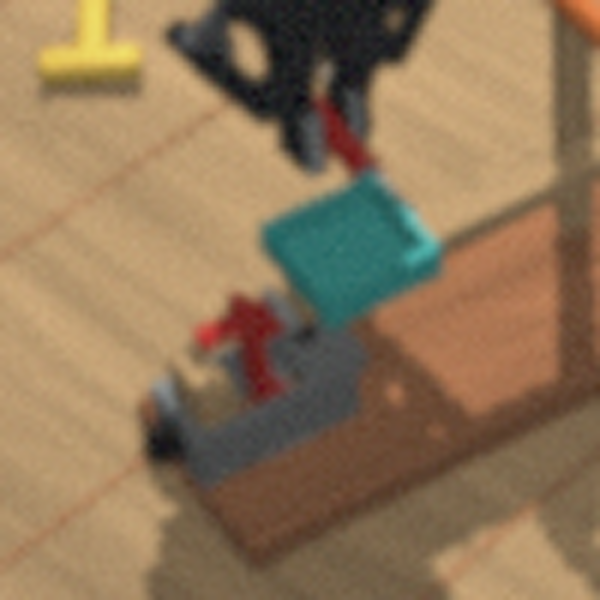

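The hook has visibly tipped back. I'll continue in 1 mm steps, watching for the snap.

Request:
play_rows([
  {"fingers": -1, "x": 0, "y": 0, "z": 0.001, "wx": 0, "wy": 0, "wz": 0},
  {"fingers": -1, "x": 0, "y": 0, "z": 0.001, "wx": 0, "wy": 0, "wz": 0},
  {"fingers": -1, "x": 0, "y": 0, "z": 0.001, "wx": 0, "wy": 0, "wz": 0},
])

```text
time: 12.22
ee_pos: [0.6106, 0.161, 0.0771]
tcp_rot: [180.0, -0.0, 76.3]
wrist_force: [-1.1, -2.7, 7.1]
opening: 0.0118
```

Request:
play_rows([
  {"fingers": -1, "x": 0, "y": 0, "z": 0.001, "wx": 0, "wy": 0, "wz": 0},
  {"fingers": -1, "x": 0, "y": 0, "z": 0.001, "wx": 0, "wy": 0, "wz": 0},
  {"fingers": -1, "x": 0, "y": 0, "z": 0.001, "wx": 0, "wy": 0, "wz": 0},
])

```text
time: 12.47
ee_pos: [0.6106, 0.161, 0.0759]
tcp_rot: [180.0, -0.0, 76.3]
wrist_force: [-1.1, -1.1, 6.7]
opening: 0.0123
```

```bash
python3 - <<'E'
from h import *
im,d=snap('side'); cv2.imwrite('pics/s7.png',cv2.resize(im[200:300,230:330],None,fx=6,fy=6,interpolation=cv2.INTER_CUBIC))
E
```

```text
(no output)
```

View pics/s7.png

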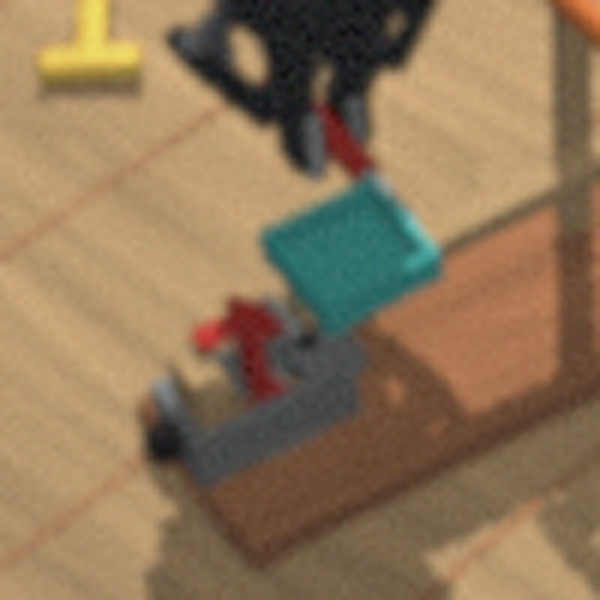

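Request:
play_rows([
  {"fingers": -1, "x": 0, "y": 0, "z": 0.0005, "wx": 0, "wy": 0, "wz": 0},
  {"fingers": -1, "x": 0, "y": 0, "z": 0.0005, "wx": 0, "wy": 0, "wz": 0},
  {"fingers": -1, "x": 0, "y": 0, "z": 0.0005, "wx": 0, "wy": 0, "wz": 0},
])

```text
time: 12.77
ee_pos: [0.6106, 0.161, 0.0754]
tcp_rot: [180.0, -0.0, 76.3]
wrist_force: [0.4, -1.9, 7.1]
opening: 0.0121
```

The hook is still tipped back, with the pin now past the steep part of the slope, so it hasn't snapped yet. I'll go in half-millimetre steps.

Request:
play_rows([
  {"fingers": -1, "x": 0, "y": 0, "z": 0.0007, "wx": 0, "wy": 0, "wz": 0},
  {"fingers": -1, "x": 0, "y": 0, "z": 0.0007, "wx": 0, "wy": 0, "wz": 0},
  {"fingers": -1, "x": 0, "y": 0, "z": 0.0007, "wx": 0, "wy": 0, "wz": 0},
])

```text
time: 13.02
ee_pos: [0.6107, 0.161, 0.0746]
tcp_rot: [180.0, -0.0, 76.3]
wrist_force: [0.0, -1.5, 5.9]
opening: 0.0121
```

Request:
play_rows([
  {"fingers": -1, "x": 0, "y": 0, "z": 0.0007, "wx": 0, "wy": 0, "wz": 0},
  {"fingers": -1, "x": 0, "y": 0, "z": 0.0007, "wx": 0, "wy": 0, "wz": 0},
  {"fingers": -1, "x": 0, "y": 0, "z": 0.0007, "wx": 0, "wy": 0, "wz": 0},
])

```text
time: 13.27
ee_pos: [0.6107, 0.161, 0.074]
tcp_rot: [180.0, -0.0, 76.3]
wrist_force: [0.5, -2.1, 8.3]
opening: 0.012
```

```bash
python3 - <<'E'
from h import *
im,d=snap('side'); cv2.imwrite('pics/s8.png',cv2.resize(im[200:300,230:330],None,fx=6,fy=6,interpolation=cv2.INTER_CUBIC))
E
```

```text
(no output)
```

View pics/s8.png

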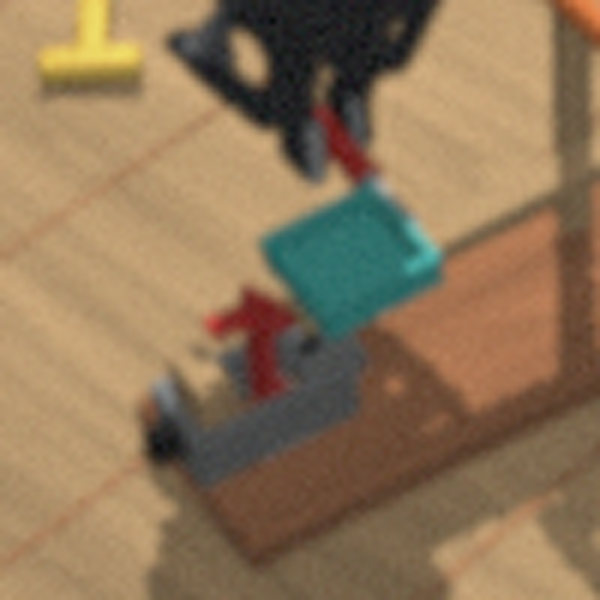

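The hook has snapped forward over the pin, with its head back at crop (255,295) and the pin hidden. I'll confirm with a light foot contact.

Request:
play_rows([
  {"fingers": -1, "x": 0, "y": 0, "z": 0.0004, "wx": 0, "wy": 0, "wz": 0},
  {"fingers": -1, "x": 0, "y": 0, "z": 0.0004, "wx": 0, "wy": 0, "wz": 0},
  {"fingers": -1, "x": 0, "y": 0, "z": 0.0004, "wx": 0, "wy": 0, "wz": 0},
])

```text
time: 13.57
ee_pos: [0.6108, 0.161, 0.0737]
tcp_rot: [180.0, -0.0, 76.3]
wrist_force: [-0.5, -1.3, 7.1]
opening: 0.0124
```

Request:
play_rows([
  {"fingers": -1, "x": 0, "y": 0, "z": 0, "wx": 0, "wy": 0, "wz": 0},
])

```text
time: 13.65
ee_pos: [0.6107, 0.161, 0.0737]
tcp_rot: [180.0, -0.0, 76.3]
wrist_force: [-0.6, -2.4, 6.9]
opening: 0.0121
```

Request:
play_rows([
  {"fingers": -1, "x": 0, "y": 0, "z": 0, "wx": 0, "wy": 0, "wz": 0},
])

```text
time: 13.73
ee_pos: [0.6108, 0.161, 0.0737]
tcp_rot: [180.0, -0.0, 76.3]
wrist_force: [0.9, -1.4, 8.0]
opening: 0.012
```

Request:
play_rows([
  {"fingers": -1, "x": 0, "y": 0, "z": 0.0006, "wx": 0, "wy": 0, "wz": 0},
  {"fingers": -1, "x": 0, "y": 0, "z": 0.0006, "wx": 0, "wy": 0, "wz": 0},
  {"fingers": -1, "x": 0, "y": 0, "z": 0.0006, "wx": 0, "wy": 0, "wz": 0},
])

```text
time: 13.98
ee_pos: [0.6108, 0.161, 0.0731]
tcp_rot: [180.0, -0.0, 76.3]
wrist_force: [-0.5, -1.4, 6.8]
opening: 0.0118
```

Request:
play_rows([
  {"fingers": -1, "x": 0, "y": 0, "z": 0, "wx": 0, "wy": 0, "wz": 0},
])

```text
time: 14.07
ee_pos: [0.6108, 0.161, 0.0731]
tcp_rot: [180.0, -0.0, 76.3]
wrist_force: [0.7, -0.9, 7.3]
opening: 0.0119
```

Request:
play_rows([
  {"fingers": -1, "x": 0, "y": 0, "z": 0, "wx": 0, "wy": 0, "wz": 0},
])

```text
time: 14.15
ee_pos: [0.6108, 0.161, 0.0731]
tcp_rot: [180.0, -0.0, 76.3]
wrist_force: [0.2, -2.5, 6.6]
opening: 0.0118
```

Request:
play_rows([
  {"fingers": -1, "x": 0, "y": 0, "z": 0.0006, "wx": 0, "wy": 0, "wz": 0},
  {"fingers": -1, "x": 0, "y": 0, "z": 0.0006, "wx": 0, "wy": 0, "wz": 0},
  {"fingers": -1, "x": 0, "y": 0, "z": 0.0006, "wx": 0, "wy": 0, "wz": 0},
])

```text
time: 14.4
ee_pos: [0.6108, 0.161, 0.0725]
tcp_rot: [180.0, -0.0, 76.3]
wrist_force: [0.4, -1.7, 8.5]
opening: 0.012
```

Request:
play_rows([
  {"fingers": -1, "x": 0, "y": 0, "z": 0, "wx": 0, "wy": 0, "wz": 0},
])

```text
time: 14.48
ee_pos: [0.6108, 0.161, 0.0725]
tcp_rot: [180.0, -0.0, 76.3]
wrist_force: [0.6, -0.9, 7.0]
opening: 0.0118
```

Request:
play_rows([
  {"fingers": -1, "x": 0, "y": 0, "z": 0, "wx": 0, "wy": 0, "wz": 0},
])

```text
time: 14.57
ee_pos: [0.6108, 0.161, 0.0725]
tcp_rot: [180.0, -0.0, 76.3]
wrist_force: [-0.0, -2.3, 7.3]
opening: 0.0123
```

Request:
play_rows([
  {"fingers": -1, "x": 0, "y": 0, "z": 0.0006, "wx": 0, "wy": 0, "wz": 0},
  {"fingers": -1, "x": 0, "y": 0, "z": 0.0006, "wx": 0, "wy": 0, "wz": 0},
  {"fingers": -1, "x": 0, "y": 0, "z": 0.0006, "wx": 0, "wy": 0, "wz": 0},
])

```text
time: 14.82
ee_pos: [0.6109, 0.161, 0.0721]
tcp_rot: [179.9, -0.0, 76.3]
wrist_force: [0.4, -2.0, 9.4]
opening: 0.0123
```

Request:
play_rows([
  {"fingers": -1, "x": 0, "y": 0, "z": 0, "wx": 0, "wy": 0, "wz": 0},
])

```text
time: 14.9
ee_pos: [0.6109, 0.161, 0.0721]
tcp_rot: [179.9, -0.0, 76.3]
wrist_force: [0.3, -1.8, 8.7]
opening: 0.0122
```

Request:
play_rows([
  {"fingers": -1, "x": 0, "y": 0, "z": 0, "wx": 0, "wy": 0, "wz": 0},
])

```text
time: 14.98
ee_pos: [0.6109, 0.161, 0.0721]
tcp_rot: [179.9, -0.0, 76.3]
wrist_force: [0.5, -1.6, 8.1]
opening: 0.0121
```

Force is up about 2 N, so the foot carries about 1.3 N and the hook is over the pin. Now I'll ease up.

Request:
play_rows([
  {"fingers": -1, "x": 0, "y": 0, "z": -0.0003, "wx": 0, "wy": 0, "wz": 0},
  {"fingers": -1, "x": 0, "y": 0, "z": -0.0006, "wx": 0, "wy": 0, "wz": 0},
  {"fingers": -1, "x": 0, "y": 0, "z": -0.0009, "wx": 0, "wy": 0, "wz": 0},
  {"fingers": -1, "x": 0, "y": 0, "z": -0.0012, "wx": 0, "wy": 0, "wz": 0},
  {"fingers": -1, "x": 0, "y": 0, "z": -0.0015, "wx": 0, "wy": 0, "wz": 0},
  {"fingers": -1, "x": 0, "y": 0, "z": -0.0015, "wx": 0, "wy": 0, "wz": 0},
])

```text
time: 15.48
ee_pos: [0.6108, 0.161, 0.0735]
tcp_rot: [180.0, -0.0, 76.3]
wrist_force: [0.2, -2.7, 7.6]
opening: 0.0121
```

Request:
play_rows([
  {"fingers": -1, "x": 0, "y": 0, "z": -0.0005, "wx": 0, "wy": 0, "wz": 0},
  {"fingers": -1, "x": 0, "y": 0, "z": -0.0005, "wx": 0, "wy": 0, "wz": 0},
  {"fingers": -1, "x": 0, "y": 0, "z": -0.0005, "wx": 0, "wy": 0, "wz": 0},
])

```text
time: 15.73
ee_pos: [0.6108, 0.161, 0.0739]
tcp_rot: [180.0, -0.0, 76.3]
wrist_force: [-0.5, -2.2, 7.3]
opening: 0.012
```

Request:
play_rows([
  {"fingers": -1, "x": 0, "y": 0, "z": -0.0005, "wx": 0, "wy": 0, "wz": 0},
  {"fingers": -1, "x": 0, "y": 0, "z": -0.0005, "wx": 0, "wy": 0, "wz": 0},
  {"fingers": -1, "x": 0, "y": 0, "z": -0.0005, "wx": 0, "wy": 0, "wz": 0},
])

```text
time: 15.98
ee_pos: [0.6107, 0.161, 0.0742]
tcp_rot: [180.0, -0.0, 76.3]
wrist_force: [0.4, -1.8, 6.6]
opening: 0.0121
```

Request:
play_rows([
  {"fingers": -1, "x": 0, "y": 0, "z": -0.0005, "wx": 0, "wy": 0, "wz": 0},
  {"fingers": -1, "x": 0, "y": 0, "z": -0.0005, "wx": 0, "wy": 0, "wz": 0},
  {"fingers": -1, "x": 0, "y": 0, "z": -0.0005, "wx": 0, "wy": 0, "wz": 0},
])

```text
time: 16.23
ee_pos: [0.6107, 0.161, 0.0742]
tcp_rot: [180.0, -0.0, 76.3]
wrist_force: [1.4, -2.1, 6.4]
opening: 0.0123
```

Request:
play_rows([
  {"fingers": -1, "x": 0, "y": 0, "z": -0.0005, "wx": 0, "wy": 0, "wz": 0},
  {"fingers": -1, "x": 0, "y": 0, "z": -0.0005, "wx": 0, "wy": 0, "wz": 0},
  {"fingers": -1, "x": 0, "y": 0, "z": -0.0005, "wx": 0, "wy": 0, "wz": 0},
])

```text
time: 16.48
ee_pos: [0.6107, 0.161, 0.0744]
tcp_rot: [180.0, 0.0, 76.3]
wrist_force: [1.9, -1.9, 2.8]
opening: 0.0119
```

Request:
play_rows([
  {"fingers": -1, "x": 0, "y": 0, "z": 0, "wx": 0, "wy": 0, "wz": 0},
])

```text
time: 16.57
ee_pos: [0.6107, 0.161, 0.0743]
tcp_rot: [180.0, 0.0, 76.3]
wrist_force: [3.2, -1.5, 3.8]
opening: 0.0119
```

The hook is taking the load: z has stalled at 0.0744 and the force is falling. I'll ease a little more.

Request:
play_rows([
  {"fingers": -1, "x": 0, "y": 0, "z": -0.0006, "wx": 0, "wy": 0, "wz": 0},
  {"fingers": -1, "x": 0, "y": 0, "z": -0.0006, "wx": 0, "wy": 0, "wz": 0},
  {"fingers": -1, "x": 0, "y": 0, "z": -0.0006, "wx": 0, "wy": 0, "wz": 0},
])

```text
time: 16.82
ee_pos: [0.6106, 0.161, 0.0745]
tcp_rot: [-180.0, 0.0, 76.3]
wrist_force: [4.9, -1.2, -1.3]
opening: 0.0121
```

Request:
play_rows([
  {"fingers": -1, "x": 0, "y": 0, "z": 0, "wx": 0, "wy": 0, "wz": 0},
])

```text
time: 16.9
ee_pos: [0.6106, 0.161, 0.0745]
tcp_rot: [-180.0, 0.0, 76.3]
wrist_force: [5.0, -2.3, -2.1]
opening: 0.0121
```

Request:
play_rows([
  {"fingers": -1, "x": 0, "y": 0, "z": 0, "wx": 0, "wy": 0, "wz": 0},
])

```text
time: 16.98
ee_pos: [0.6106, 0.161, 0.0745]
tcp_rot: [-180.0, 0.0, 76.3]
wrist_force: [4.2, -1.3, -1.5]
opening: 0.0118
```

Request:
play_rows([
  {"fingers": -1, "x": 0, "y": 0.0004, "z": 0.0003, "wx": 0, "wy": 0, "wz": 0},
  {"fingers": -1, "x": 0, "y": 0.0006, "z": 0.0003, "wx": 0, "wy": 0, "wz": 0},
  {"fingers": -1, "x": 0, "y": 0.0006, "z": 0.0003, "wx": 0, "wy": 0, "wz": 0},
])

```text
time: 17.23
ee_pos: [0.6107, 0.161, 0.0744]
tcp_rot: [-179.9, 0.0, 76.3]
wrist_force: [-0.2, 0.1, 0.2]
opening: 0.0122
```

```bash
python3 - <<'E'
from h import *
im,d=snap('side'); cv2.imwrite('pics/s9.png',cv2.resize(im[200:300,230:330],None,fx=6,fy=6,interpolation=cv2.INTER_CUBIC))
E
```

```text
(no output)
```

View pics/s9.png

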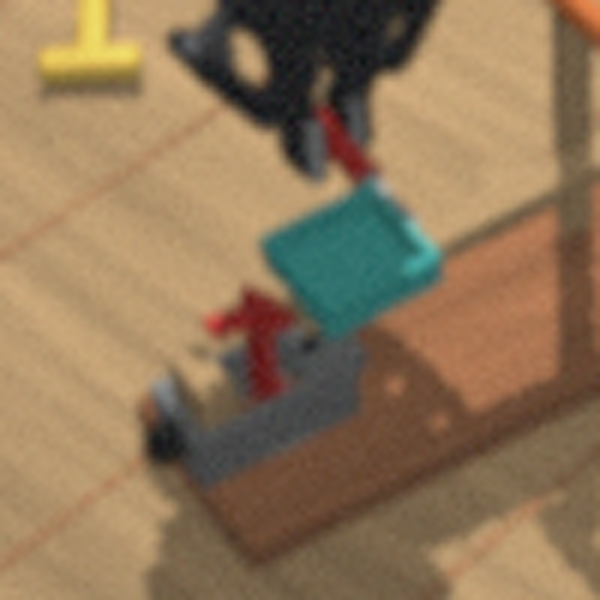

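The forces are about zero and the catch holds the arm. I'll open the gripper.

Request:
play_rows([
  {"fingers": -0.7, "x": 0, "y": 0, "z": 0, "wx": 0, "wy": 0, "wz": 0},
  {"fingers": -0.5, "x": 0, "y": 0, "z": 0, "wx": 0, "wy": 0, "wz": 0},
  {"fingers": -0.2, "x": 0, "y": 0, "z": 0, "wx": 0, "wy": 0, "wz": 0},
  {"fingers": 0, "x": 0, "y": 0, "z": 0, "wx": 0, "wy": 0, "wz": 0},
  {"fingers": 0, "x": 0, "y": 0, "z": 0, "wx": 0, "wy": 0, "wz": 0},
  {"fingers": 0, "x": 0, "y": 0, "z": 0, "wx": 0, "wy": 0, "wz": 0},
  {"fingers": 0, "x": 0, "y": 0, "z": 0, "wx": 0, "wy": 0, "wz": 0},
  {"fingers": 0, "x": 0, "y": 0, "z": 0, "wx": 0, "wy": 0, "wz": 0},
])

```text
time: 17.95
ee_pos: [0.6111, 0.1609, 0.0746]
tcp_rot: [-180.0, -0.0, 76.3]
wrist_force: [0.7, -0.0, -0.1]
opening: 0.0427
```

```bash
python3 - <<'E'
from h import *
o=bot.get_obs();print(o['wrist_force'],o['opening'])
im,d=snap('side'); cv2.imwrite('pics/s10.png',cv2.resize(im[180:300,220:340],None,fx=5,fy=5,interpolation=cv2.INTER_CUBIC))
E
```

```text
[ 0.71910875 -0.02180755 -0.12271284] 0.042711774532421906
```

View pics/s10.png

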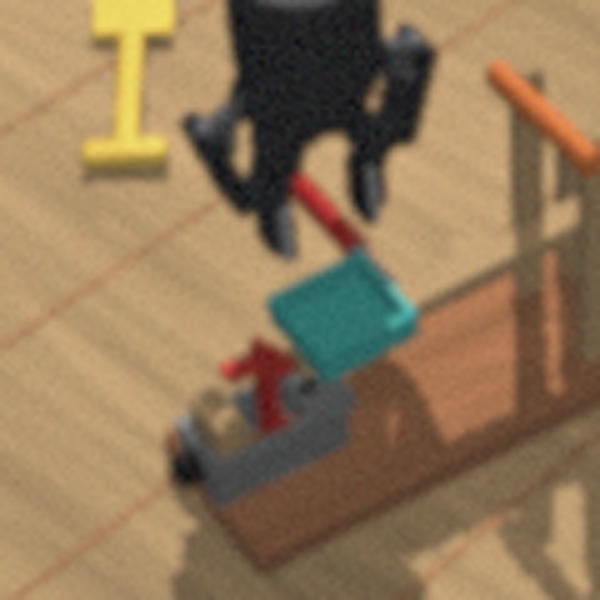

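Request:
play_rows([
  {"fingers": 0, "x": 0, "y": 0, "z": -0.02, "wx": 0, "wy": 0, "wz": 0},
  {"fingers": 0, "x": 0, "y": 0, "z": -0.05, "wx": 0, "wy": 0, "wz": 0},
  {"fingers": 0, "x": 0, "y": 0, "z": -0.09, "wx": 0, "wy": 0, "wz": 0},
  {"fingers": 0, "x": 0, "y": 0, "z": -0.13, "wx": 0, "wy": 0, "wz": 0},
  {"fingers": 0, "x": 0, "y": 0, "z": -0.17, "wx": 0, "wy": 0, "wz": 0},
  {"fingers": 0, "x": 0, "y": 0, "z": -0.18, "wx": 0, "wy": 0, "wz": 0},
  {"fingers": 0.2, "x": -0.3564, "y": 0.0797, "z": -0.18, "wx": 0, "wy": 0, "wz": 17.8},
  {"fingers": 0.2, "x": -0.3564, "y": 0.0797, "z": -0.18, "wx": 0, "wy": 0, "wz": 17.8},
  {"fingers": 0.2, "x": -0.3564, "y": 0.0797, "z": -0.18, "wx": 0, "wy": 0, "wz": 17.8},
  {"fingers": 0.2, "x": -0.3564, "y": 0.0797, "z": -0.18, "wx": 0, "wy": 0, "wz": 17.8},
  {"fingers": 0.2, "x": -0.3564, "y": 0.0797, "z": -0.18, "wx": 0, "wy": 0, "wz": 17.8},
  {"fingers": 0.2, "x": -0.3564, "y": 0.0797, "z": -0.18, "wx": 0, "wy": 0, "wz": 17.8},
  {"fingers": 0.2, "x": -0.3564, "y": 0.0797, "z": -0.18, "wx": 0, "wy": 0, "wz": 17.8},
  {"fingers": 0.2, "x": -0.3564, "y": 0.0797, "z": -0.18, "wx": 0, "wy": 0, "wz": 17.8},
  {"fingers": 0.2, "x": -0.3564, "y": 0.0797, "z": -0.18, "wx": 0, "wy": 0, "wz": 17.8},
  {"fingers": 0.2, "x": -0.3564, "y": 0.0797, "z": -0.18, "wx": 0, "wy": 0, "wz": 17.8},
  {"fingers": 0.2, "x": -0.3564, "y": 0.0797, "z": -0.18, "wx": 0, "wy": 0, "wz": 17.8},
  {"fingers": 0.2, "x": -0.3564, "y": 0.0797, "z": -0.18, "wx": 0, "wy": 0, "wz": 17.8},
])

```text
time: 19.5
ee_pos: [0.6039, -0.2041, 0.2545]
tcp_rot: [-180.0, -0.0, 58.4]
wrist_force: [1.4, 1.2, -0.2]
opening: 0.0513
```

```bash
python3 - <<'E'
from h import *
print(bot.get_obs()['ee_pos'])
for n in('side','top'):
    im,d=snap(n); S=4 if n=='top' else 5
    P=cloud(n,d); hsv=cv2.cvtColor(im,cv2.COLOR_BGR2HSV).astype(int)
    tq=(abs(hsv[...,0]-90)<8)&(hsv[...,1]>110)
    box=np.zeros_like(tq); 
    if n=='top': box[200:290,250:325]=1
    else: box[190:290,250:340]=1
    m=tq&box; pts=P[m]; rim=pts[(pts[:,2]>.095)&(pts[:,2]<.12)]
    print(n,m.sum(),cv2.minAreaRect(rim[:,:2].astype(np.float32)),np.percentile(pts[:,2],[5,25,50,75,95]))
    for r in bot.place_of('cup_floor',n)[:2]:
        v,u=r['point']; print(r['confidence'],np.round(r['point'],1),atz(n,u,v,.0904),w(n,u,v,d[int(v),int(u)]))
    a=cv2.resize(im,None,fx=S,fy=S,interpolation=cv2.INTER_CUBIC)
    def cf(x,y,z,al=-.058):  # cup frame: x to axle, z normal
        r=.166-x; h=.01+z
        return own(.1-r*np.cos(al)+h*np.sin(al),y,.09+r*np.sin(al)+h*np.cos(al))
    for zz,b in((0,.023),(.012,.027)):
      q=[(proj(n,cf(i*b,j*b,zz))+.5)*S for i,j in((1,1),(1,-1),(-1,-1),(-1,1))]
      cv2.polylines(a,[np.array(q,np.int32)],True,(0,255,0) if zz==0 else (255,0,255),1)
    print('pred floor',cf(0,0,0))
    if n=='top': cv2.imwrite('pics/t11.png',a[190*4:300*4,250*4:420*4])
    else: cv2.imwrite('pics/s11.png',a[190*5:300*5,240*5:350*5])
E
```

```text
[ 0.60390744 -0.20411994  0.25451744]
side 388 ((0.5534772276878357, 0.0857720673084259), (0.05508115142583847, 0.05368838086724281), 76.77338409423828) [0.08985546 0.09184325 0.09401534 0.09956168 0.10450058]
0.92 [245.1 284. ] [0.54555798 0.0928347  0.0904    ] [0.5449343  0.09210891 0.09133807]
0.31 [355.8 345. ] [ 0.40821671 -0.21970929  0.0904    ] [ 0.43678211 -0.19668921  0.03360866]
pred floor [0.55098577 0.0877025  0.09036058]
top 374 ((0.5544564127922058, 0.08632010966539383), (0.052683230489492416, 0.05262342095375061), 76.49774169921875) [0.0862873  0.08911697 0.09141965 0.09656935 0.1053769 ]
0.82 [251.  282.5] [0.559949   0.08661406 0.0904    ] [0.56008298 0.08672266 0.08910264]
pred floor [0.55098577 0.0877025  0.09036058]
```

View pics/t11.png

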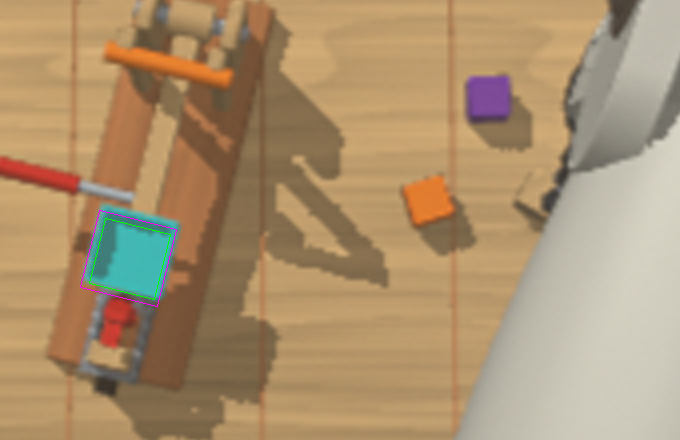

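View pics/s11.png

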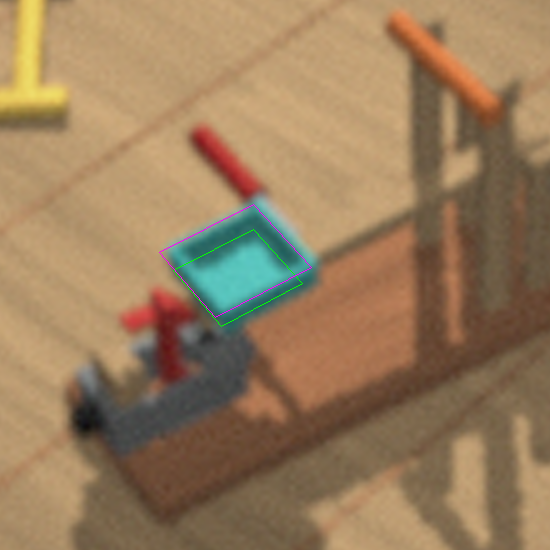

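The cup sits at about (0.554, 0.0865), 3 mm from the model's prediction, and the arm stays hooked. The choice of cube was made in the earlier crop: natural wood at top (386,239), with the orange and purple look-alikes excluded. Descending on it now.

Request:
play_rows([
  {"fingers": 0.2, "x": 0, "y": 0, "z": 0.035, "wx": 0, "wy": 0, "wz": 0},
  {"fingers": 0.2, "x": 0, "y": 0, "z": 0.07, "wx": 0, "wy": 0, "wz": 0},
  {"fingers": 0.2, "x": 0, "y": 0, "z": 0.105, "wx": 0, "wy": 0, "wz": 0},
  {"fingers": 0.2, "x": 0, "y": 0, "z": 0.14, "wx": 0, "wy": 0, "wz": 0},
  {"fingers": 0.2, "x": 0, "y": 0, "z": 0.17, "wx": 0, "wy": 0, "wz": 0},
  {"fingers": 0.2, "x": 0, "y": 0, "z": 0.185, "wx": 0, "wy": 0, "wz": 0},
  {"fingers": 0.2, "x": 0, "y": 0, "z": 0.185, "wx": 0, "wy": 0, "wz": 0},
  {"fingers": 0.2, "x": 0, "y": 0, "z": 0.185, "wx": 0, "wy": 0, "wz": 0},
])

```text
time: 20.37
ee_pos: [0.6038, -0.2034, 0.0695]
tcp_rot: [-179.9, 0.0, 58.5]
wrist_force: [0.6, 0.5, 1.1]
opening: 0.0513
```

```bash
python3 - <<'E'
from h import *
print(bot.get_obs()['ee_pos'])
im,d=snap('side'); cv2.imwrite('pics/s12.png',cv2.resize(im[250:370,340:460],None,fx=5,fy=5,interpolation=cv2.INTER_CUBIC))
E
```

```text
[ 0.60375738 -0.20337935  0.06951673]
```

View pics/s12.png

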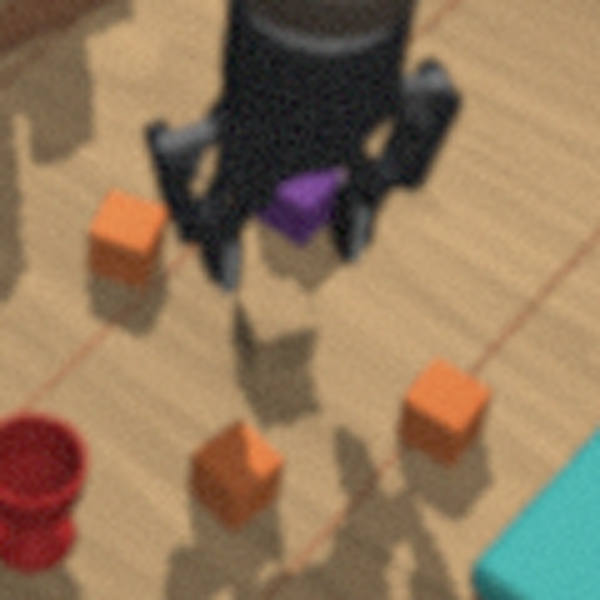

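The wooden cube is at crop (275,330), blending with the bench but centred between and below the fingers. I'll go down and grip.

Request:
play_rows([
  {"fingers": 0.2, "x": 0, "y": 0, "z": 0.02, "wx": 0, "wy": 0, "wz": 0},
  {"fingers": 0.2, "x": 0, "y": 0, "z": 0.035, "wx": 0, "wy": 0, "wz": 0},
  {"fingers": 0.2, "x": 0, "y": 0, "z": 0.0475, "wx": 0, "wy": 0, "wz": 0},
  {"fingers": 0.2, "x": 0, "y": 0, "z": 0.0475, "wx": 0, "wy": 0, "wz": 0},
  {"fingers": -0.3, "x": 0, "y": 0, "z": 0.0475, "wx": 0, "wy": 0, "wz": 0},
  {"fingers": -0.6, "x": 0, "y": 0, "z": 0.0475, "wx": 0, "wy": 0, "wz": 0},
  {"fingers": -0.6, "x": 0, "y": 0, "z": 0.0475, "wx": 0, "wy": 0, "wz": 0},
  {"fingers": -0.6, "x": 0, "y": 0, "z": 0.0475, "wx": 0, "wy": 0, "wz": 0},
  {"fingers": -0.6, "x": 0, "y": 0, "z": 0.0475, "wx": 0, "wy": 0, "wz": 0},
], grip_force=25)

```text
time: 21.17
ee_pos: [0.6048, -0.2045, 0.0238]
tcp_rot: [179.9, -0.0, 58.5]
wrist_force: [0.2, 0.2, 5.8]
opening: 0.0292
```

Request:
play_rows([
  {"fingers": -0.6, "x": 0, "y": 0, "z": -0.02, "wx": 0, "wy": 0, "wz": 0},
  {"fingers": -0.6, "x": 0, "y": 0, "z": -0.05, "wx": 0, "wy": 0, "wz": 0},
  {"fingers": -0.6, "x": 0, "y": 0, "z": -0.09, "wx": 0, "wy": 0, "wz": 0},
  {"fingers": -0.6, "x": 0, "y": 0, "z": -0.13, "wx": 0, "wy": 0, "wz": 0},
  {"fingers": -0.6, "x": 0, "y": 0, "z": -0.17, "wx": 0, "wy": 0, "wz": 0},
  {"fingers": -0.6, "x": 0, "y": 0, "z": -0.2, "wx": 0, "wy": 0, "wz": 0},
  {"fingers": -0.6, "x": 0, "y": 0, "z": -0.21, "wx": 0, "wy": 0, "wz": 0},
  {"fingers": -0.6, "x": 0, "y": 0, "z": -0.21, "wx": 0, "wy": 0, "wz": 0},
  {"fingers": -0.6, "x": 0, "y": 0, "z": -0.21, "wx": 0, "wy": 0, "wz": 0},
])

```text
time: 21.92
ee_pos: [0.6041, -0.2043, 0.2315]
tcp_rot: [180.0, 0.0, 58.5]
wrist_force: [0.3, -0.4, -0.7]
opening: 0.0295
```

```bash
python3 - <<'E'
from h import *
o=bot.get_obs();print(o['ee_pos'],o['tcp_rot'],o['opening'])
u,v=proj('side',o['ee_pos']).astype(int);print(u,v)
im,d=snap('side'); cv2.imwrite('pics/s13.png',cv2.resize(im[v-50:v+50,u-50:u+50],None,fx=6,fy=6,interpolation=cv2.INTER_CUBIC))
E
```

```text
[ 0.60406405 -0.20433026  0.23153783] [1.79995828e+02 2.89319374e-04 5.84642113e+01] 0.029501437526666598
404 249
```

View pics/s13.png

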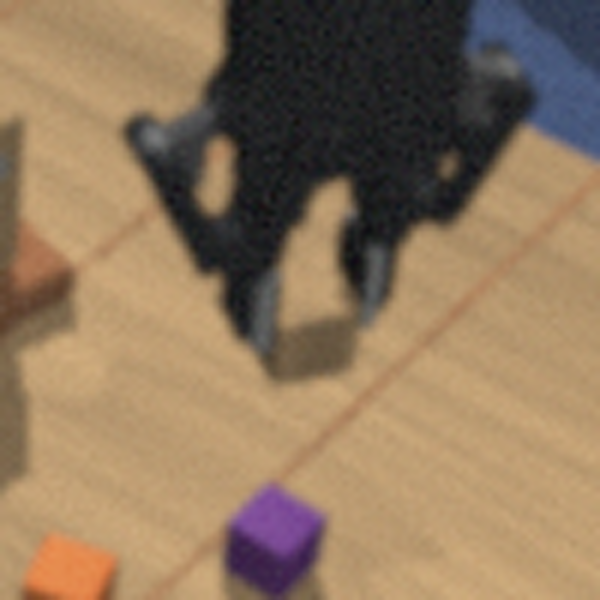

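The cube is held at crop (315,345). Moving it over the cup.

Request:
play_rows([
  {"fingers": -0.6, "x": 0.02, "y": -0.0175, "z": 0, "wx": 0, "wy": 0, "wz": 6.5},
  {"fingers": -0.6, "x": 0.04, "y": -0.0352, "z": 0, "wx": 0, "wy": 0, "wz": 13},
  {"fingers": -0.6, "x": 0.06, "y": -0.0527, "z": 0, "wx": 0, "wy": 0, "wz": 19.5},
  {"fingers": -0.6, "x": 0.08, "y": -0.0703, "z": 0, "wx": 0, "wy": 0, "wz": 26},
  {"fingers": -0.6, "x": 0.1, "y": -0.0879, "z": 0, "wx": 0, "wy": 0, "wz": 32.5},
  {"fingers": -0.6, "x": 0.12, "y": -0.1055, "z": 0, "wx": 0, "wy": 0, "wz": 39},
  {"fingers": -0.6, "x": 0.14, "y": -0.1231, "z": 0, "wx": 0, "wy": 0, "wz": 45.5},
  {"fingers": -0.6, "x": 0.16, "y": -0.1406, "z": 0, "wx": 0, "wy": 0, "wz": 52},
  {"fingers": -0.6, "x": 0.18, "y": -0.1582, "z": 0, "wx": 0, "wy": 0, "wz": 58.5},
  {"fingers": -0.6, "x": 0.2, "y": -0.1758, "z": 0, "wx": 0, "wy": 0, "wz": 65},
  {"fingers": -0.6, "x": 0.214, "y": -0.188, "z": 0, "wx": 0, "wy": 0, "wz": 70},
  {"fingers": -0.6, "x": 0.2216, "y": -0.1948, "z": 0, "wx": 0, "wy": 0, "wz": 72},
  {"fingers": -0.6, "x": 0.2216, "y": -0.1948, "z": 0.02, "wx": 0, "wy": 0, "wz": 72},
  {"fingers": -0.6, "x": 0.2216, "y": -0.1948, "z": 0.04, "wx": 0, "wy": 0, "wz": 72},
  {"fingers": -0.6, "x": 0.2216, "y": -0.1948, "z": 0.06, "wx": 0, "wy": 0, "wz": 72},
  {"fingers": -0.6, "x": 0.2216, "y": -0.1948, "z": 0.07, "wx": 0, "wy": 0, "wz": 72},
  {"fingers": -0.6, "x": 0.2216, "y": -0.1948, "z": 0.07, "wx": 0, "wy": 0, "wz": 72},
  {"fingers": -0.6, "x": 0.2216, "y": -0.1948, "z": 0.07, "wx": 0, "wy": 0, "wz": 72},
])

```text
time: 23.47
ee_pos: [0.527, -0.0838, 0.1771]
tcp_rot: [-178.2, 0.3, -9.9]
wrist_force: [0.5, 0.5, -1.1]
opening: 0.0296
```

```bash
python3 - <<'E'
from h import *
o=bot.get_obs();print(o['ee_pos'],o['tcp_rot'],o['opening'],o['wrist_force'])
im,d=snap('side'); cv2.imwrite('pics/s14.png',cv2.resize(im[180:300,230:350],None,fx=5,fy=5,interpolation=cv2.INTER_CUBIC))
im,d=snap('top'); cv2.imwrite('pics/t14.png',cv2.resize(im[180:300,230:350],None,fx=5,fy=5,interpolation=cv2.INTER_CUBIC))
E
```

```text
[ 0.52704288 -0.08379101  0.1770762 ] [-178.17818827    0.25809933   -9.91194418] 0.029582903609127537 [ 0.45921392  0.52128301 -1.06265307]
```

View pics/s14.png

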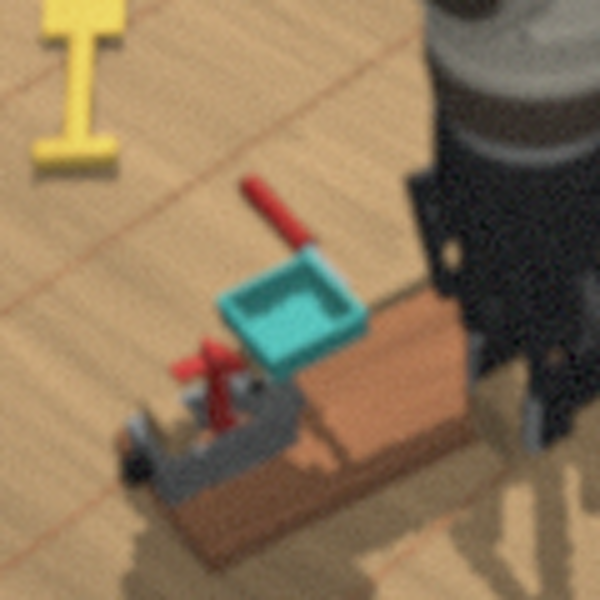

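View pics/t14.png

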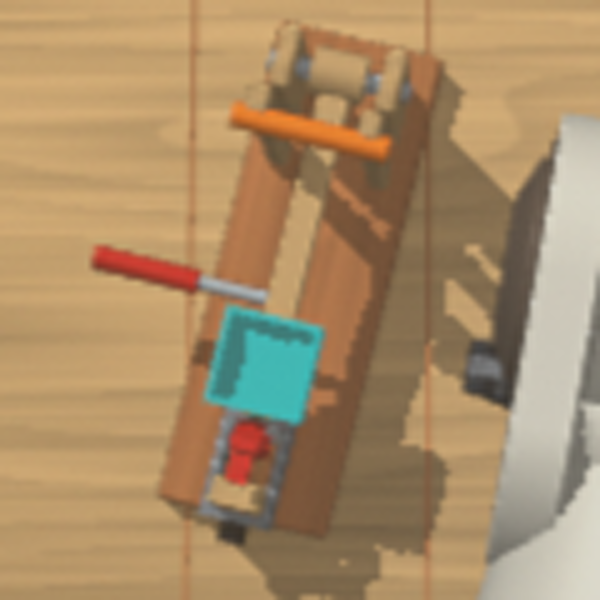

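```bash
python3 - <<'E'
from h import *
o=bot.get_obs();print(np.round(o['q'],1),np.round(o['qd'],1),o['ee_pos'],o['tcp_rot'],o['time'])
E
```

```text
[-9.900e+00  2.100e+00 -1.000e-01  8.800e+01  1.800e+00  1.799e+02] [ 0.4 -0.2  2.4  1.   0.2 -0. ] [ 0.52732244 -0.08335185  0.17788811] [-178.1688479     0.22166131   -9.86486861] 23.5667
```

Request:
play_rows([
  {"fingers": -0.6, "x": 0, "y": 0, "z": 0, "wx": 0, "wy": 0, "wz": 0},
  {"fingers": -0.6, "x": 0, "y": 0, "z": 0, "wx": 0, "wy": 0, "wz": 0},
])

```text
time: 23.73
ee_pos: [0.5285, -0.0833, 0.1801]
tcp_rot: [-178.2, 0.0, -9.8]
wrist_force: [0.0, -0.8, -0.8]
opening: 0.0292
```

```bash
python3 - <<'E'
from h import *
o=bot.get_obs();print(np.round(o['q'],1),np.round(o['qd'],1),o['ee_pos'],o['tcp_rot'],o['time'])
E
```

```text
[ -9.9   2.1   0.2  88.1   1.8 179.9] [ 0.1 -0.1  0.4 -0.   0.   0. ] [ 0.52848935 -0.08325314  0.18007669] [-1.78169213e+02  2.89515440e-02 -9.83249895e+00] 23.7333
```

Joint 6 hit its limit (yaw = q1 − q6 + 180), so the half-turn grasp is needed, reached by turning the other way. I'll raise and turn.

Request:
play_rows([
  {"fingers": -0.6, "x": 0, "y": 0, "z": -0.02, "wx": 0, "wy": 0, "wz": -7},
  {"fingers": -0.6, "x": 0, "y": 0, "z": -0.04, "wx": 0, "wy": 0, "wz": -14},
  {"fingers": -0.6, "x": 0, "y": 0, "z": -0.04, "wx": 0, "wy": 0, "wz": -21},
  {"fingers": -0.6, "x": 0, "y": 0, "z": -0.04, "wx": 0, "wy": 0, "wz": -28},
  {"fingers": -0.6, "x": 0, "y": 0, "z": -0.04, "wx": 0, "wy": 0, "wz": -35},
  {"fingers": -0.6, "x": 0, "y": 0, "z": -0.04, "wx": 0, "wy": 0, "wz": -42},
  {"fingers": -0.6, "x": 0, "y": 0, "z": -0.04, "wx": 0, "wy": 0, "wz": -49},
  {"fingers": -0.6, "x": 0, "y": 0, "z": -0.04, "wx": 0, "wy": 0, "wz": -56},
  {"fingers": -0.6, "x": 0, "y": 0, "z": -0.04, "wx": 0, "wy": 0, "wz": -63},
  {"fingers": -0.6, "x": 0, "y": 0, "z": -0.04, "wx": 0, "wy": 0, "wz": -70},
  {"fingers": -0.6, "x": 0, "y": 0, "z": -0.04, "wx": 0, "wy": 0, "wz": -77},
  {"fingers": -0.6, "x": 0, "y": 0, "z": -0.04, "wx": 0, "wy": 0, "wz": -84},
  {"fingers": -0.6, "x": 0, "y": 0, "z": -0.04, "wx": 0, "wy": 0, "wz": -90},
  {"fingers": -0.6, "x": 0, "y": 0, "z": -0.04, "wx": 0, "wy": 0, "wz": -90},
  {"fingers": -0.6, "x": 0, "y": 0, "z": -0.04, "wx": 0, "wy": 0, "wz": -90},
])

```text
time: 24.98
ee_pos: [0.5283, -0.0847, 0.2201]
tcp_rot: [-180.0, -1.8, 80.0]
wrist_force: [0.7, -0.4, 0.0]
opening: 0.0292
```

```bash
cat >> h.py <<'E'
from scipy.spatial.transform import Rotation as Ro
def go(x,y,z,yaw):
    o=bot.get_obs(); R=Ro.from_euler('xyz',o['tcp_rot'],degrees=True); T=Ro.from_euler('xyz',[180,0,yaw],degrees=True)
    print('shift',np.round(R.inv().apply(np.array([x,y,z])-o['ee_pos']),4),'rot',np.round((R.inv()*T).as_rotvec(degrees=True),2),o['ee_pos'],o['tcp_rot'],np.round(o['q'],1))
E
python3 -c "
from h import *
go(.554,.0865,.22,166.5)"
```

```text
shift [ 0.1729 -0.0045  0.0057] rot [  1.36  -1.48 -86.53] [ 0.52832329 -0.08466496  0.22013636] [-179.98004762   -1.82573684   79.96235546] [-10.    2.5   5.   92.5   1.8  90. ]
```

Request:
play_rows([
  {"fingers": -0.6, "x": 0.013, "y": -0.0003, "z": 0.0004, "wx": 0.1, "wy": -0.1, "wz": -6.6},
  {"fingers": -0.6, "x": 0.0266, "y": -0.0007, "z": 0.0009, "wx": 0.2, "wy": -0.22, "wz": -13.3},
  {"fingers": -0.6, "x": 0.0399, "y": -0.001, "z": 0.0013, "wx": 0.3, "wy": -0.33, "wz": -20},
  {"fingers": -0.6, "x": 0.0532, "y": -0.0014, "z": 0.0018, "wx": 0.42, "wy": -0.45, "wz": -26.6},
  {"fingers": -0.6, "x": 0.0665, "y": -0.0017, "z": 0.0022, "wx": 0.52, "wy": -0.57, "wz": -33.3},
  {"fingers": -0.6, "x": 0.08, "y": -0.002, "z": 0.0026, "wx": 0.63, "wy": -0.68, "wz": -40},
  {"fingers": -0.6, "x": 0.0931, "y": -0.0024, "z": 0.0031, "wx": 0.73, "wy": -0.8, "wz": -46.6},
  {"fingers": -0.6, "x": 0.1064, "y": -0.0028, "z": 0.0035, "wx": 0.84, "wy": -0.9, "wz": -53.2},
  {"fingers": -0.6, "x": 0.12, "y": -0.0031, "z": 0.004, "wx": 0.94, "wy": -1.0, "wz": -60},
  {"fingers": -0.6, "x": 0.133, "y": -0.0035, "z": 0.0044, "wx": 1.05, "wy": -1.14, "wz": -66.6},
  {"fingers": -0.6, "x": 0.1463, "y": -0.0038, "z": 0.0048, "wx": 1.15, "wy": -1.25, "wz": -73.2},
  {"fingers": -0.6, "x": 0.16, "y": -0.0042, "z": 0.0053, "wx": 1.26, "wy": -1.37, "wz": -80},
  {"fingers": -0.6, "x": 0.1729, "y": -0.0045, "z": 0.0057, "wx": 1.36, "wy": -1.48, "wz": -86.5},
  {"fingers": -0.6, "x": 0.1729, "y": -0.0045, "z": 0.0057, "wx": 1.36, "wy": -1.48, "wz": -86.5},
  {"fingers": -0.6, "x": 0.1729, "y": -0.0045, "z": 0.0057, "wx": 1.36, "wy": -1.48, "wz": -86.5},
  {"fingers": -0.6, "x": 0.1729, "y": -0.0045, "z": 0.0057, "wx": 1.36, "wy": -1.48, "wz": -86.5},
])

```text
time: 26.32
ee_pos: [0.5532, 0.0861, 0.2196]
tcp_rot: [-180.0, -0.0, 166.4]
wrist_force: [-0.2, 0.0, 0.1]
opening: 0.0295
```

```bash
python3 -c "
from h import *
go(.554,.0865,.145,166.5)"
```

```text
shift [-0.0007  0.0006  0.0746] rot [-0.01 -0.03 -0.12] [0.55322376 0.08606177 0.21960953] [-1.79988317e+02 -3.21844697e-02  1.66378665e+02] [ 8.8  6.   8.6 92.7  0.  22.5]
```

Request:
play_rows([
  {"fingers": -0.6, "x": -0.0005, "y": 0.0004, "z": 0.02, "wx": 0, "wy": 0, "wz": 0},
  {"fingers": -0.6, "x": -0.0005, "y": 0.0004, "z": 0.04, "wx": 0, "wy": 0, "wz": 0},
  {"fingers": -0.6, "x": -0.0005, "y": 0.0004, "z": 0.06, "wx": 0, "wy": 0, "wz": 0},
  {"fingers": -0.6, "x": -0.0005, "y": 0.0004, "z": 0.075, "wx": 0, "wy": 0, "wz": 0},
  {"fingers": -0.6, "x": -0.0005, "y": 0.0004, "z": 0.075, "wx": 0, "wy": 0, "wz": 0},
  {"fingers": -0.6, "x": -0.0005, "y": 0.0004, "z": 0.075, "wx": 0, "wy": 0, "wz": 0},
])

```text
time: 26.82
ee_pos: [0.5534, 0.0859, 0.1444]
tcp_rot: [-180.0, -0.1, 166.5]
wrist_force: [0.4, 0.6, 1.1]
opening: 0.0294
```

```bash
python3 - <<'E'
from h import *
o=bot.get_obs();print(o['ee_pos'],o['tcp_rot'],o['opening'],o['wrist_force'])
im,d=snap('side'); cv2.imwrite('pics/s15.png',cv2.resize(im[180:280,230:330],None,fx=6,fy=6,interpolation=cv2.INTER_CUBIC))
im,d=snap('top'); cv2.imwrite('pics/t15.png',cv2.resize(im[180:300,230:350],None,fx=5,fy=5,interpolation=cv2.INTER_CUBIC))
E
```

```text
[0.55336819 0.0859016  0.14437393] [-1.79968220e+02 -9.96681207e-02  1.66461652e+02] 0.029427924019738278 [0.37431836 0.56362764 1.12235753]
```

View pics/s15.png

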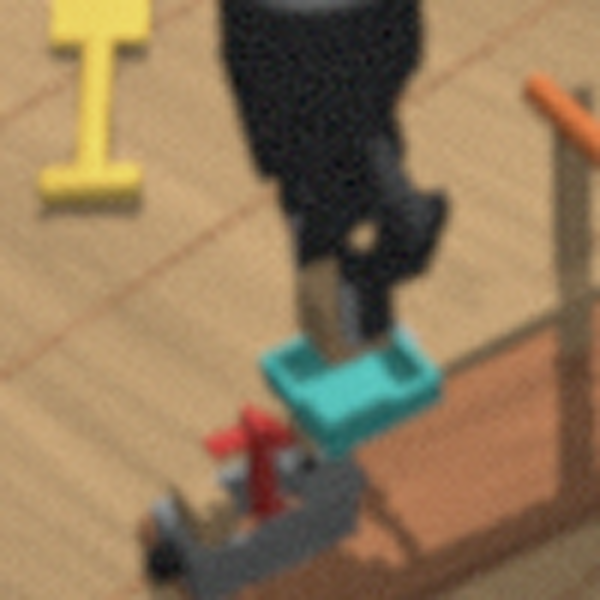

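View pics/t15.png

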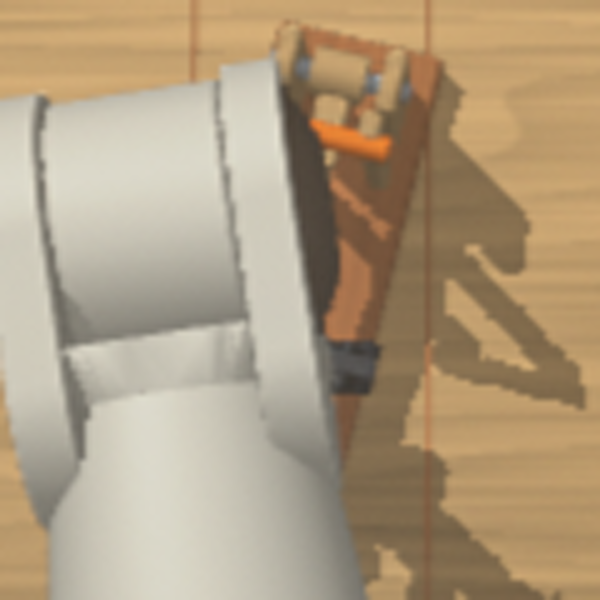

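```bash
python3 - <<'E'
from h import *
o=bot.get_obs(); n='side'; S=8
im=cv2.imread('/tmp/side.png'); a=cv2.resize(im[200:275,260:320],None,fx=S,fy=S,interpolation=cv2.INTER_CUBIC)
c,s=np.cos(np.radians(-13.5)),np.sin(np.radians(-13.5)); e=o['ee_pos']
def poly(cx,cy,z,h,col):
    q=[]
    for i,j in((1,1),(1,-1),(-1,-1),(-1,1)):
        q.append((proj(n,[cx+c*i*h-s*j*h,cy+s*i*h+c*j*h,z])+.5-[260,200])*S)
    cv2.polylines(a,[np.array(q,np.int32)],True,col,1)
poly(e[0],e[1],e[2]-.0225,.015,(0,0,255)); poly(e[0],e[1],e[2]+.0075,.015,(0,0,255))
poly(.554,.0865,.1024,.027,(255,0,255)); poly(.554,.0865,.0904,.023,(0,255,0))
cv2.imwrite('pics/s16.png',a)
E
```

```text
(no output)
```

View pics/s16.png

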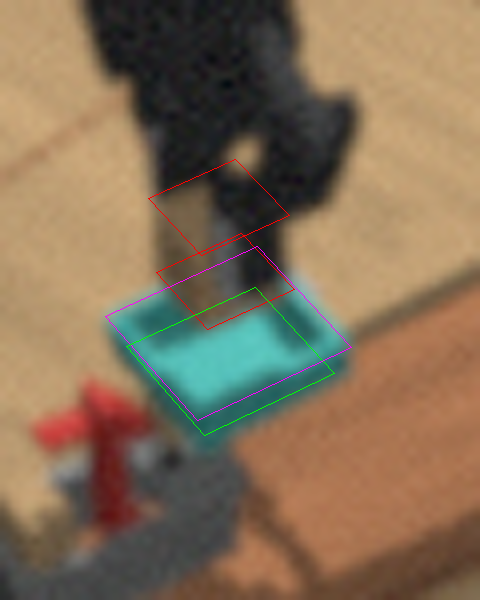

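Request:
play_rows([
  {"fingers": -0.6, "x": -0.0005, "y": 0.0006, "z": 0.01, "wx": 0, "wy": 0, "wz": 0},
  {"fingers": -0.6, "x": -0.0005, "y": 0.0006, "z": 0.019, "wx": 0, "wy": 0, "wz": 0},
  {"fingers": -0.6, "x": -0.0005, "y": 0.0006, "z": 0.025, "wx": 0, "wy": 0, "wz": 0},
  {"fingers": -0.6, "x": -0.0005, "y": 0.0006, "z": 0.028, "wx": 0, "wy": 0, "wz": 0},
  {"fingers": -0.6, "x": -0.0005, "y": 0.0006, "z": 0.028, "wx": 0, "wy": 0, "wz": 0},
  {"fingers": -0.6, "x": -0.0005, "y": 0.0006, "z": 0.028, "wx": 0, "wy": 0, "wz": 0},
])

```text
time: 27.42
ee_pos: [0.5543, 0.0871, 0.1164]
tcp_rot: [-180.0, -0.1, 166.6]
wrist_force: [0.4, 0.5, 1.5]
opening: 0.0293
```

```bash
python3 - <<'E'
from h import *
o=bot.get_obs();print(o['ee_pos'],o['tcp_rot'],o['opening'],o['wrist_force'])
im,d=snap('side'); cv2.imwrite('pics/s17.png',cv2.resize(im[190:280,240:330],None,fx=6,fy=6,interpolation=cv2.INTER_CUBIC))
E
```

```text
[0.55430171 0.08705694 0.11638776] [-1.79986106e+02 -5.03681276e-02  1.66635309e+02] 0.029341066502133594 [0.37955484 0.51187511 1.45000726]
```

View pics/s17.png

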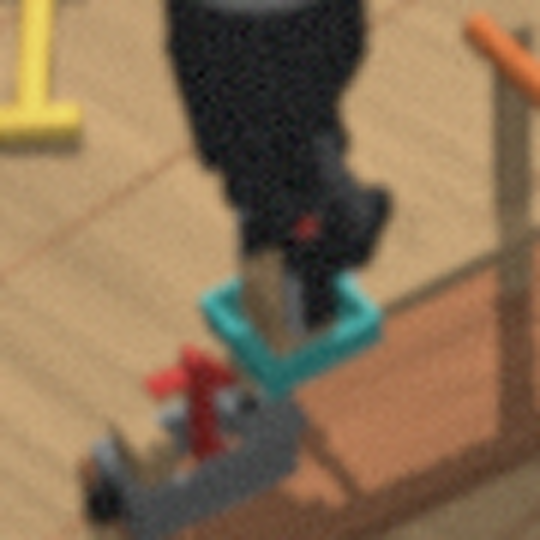

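The cube is inside the walls, at crop (265,310), and the hook is undisturbed. I'll go a little lower.

Request:
play_rows([
  {"fingers": -0.6, "x": 0, "y": 0, "z": 0.001, "wx": 0, "wy": 0, "wz": 0},
  {"fingers": -0.6, "x": 0, "y": 0, "z": 0.001, "wx": 0, "wy": 0, "wz": 0},
  {"fingers": -0.6, "x": 0, "y": 0, "z": 0.001, "wx": 0, "wy": 0, "wz": 0},
])

```text
time: 27.72
ee_pos: [0.5544, 0.0871, 0.1157]
tcp_rot: [-180.0, -0.0, 166.6]
wrist_force: [0.2, -0.0, -0.1]
opening: 0.0291
```

Request:
play_rows([
  {"fingers": -0.6, "x": 0, "y": 0, "z": 0.001, "wx": 0, "wy": 0, "wz": 0},
  {"fingers": -0.6, "x": 0, "y": 0, "z": 0.001, "wx": 0, "wy": 0, "wz": 0},
  {"fingers": -0.6, "x": 0, "y": 0, "z": 0.001, "wx": 0, "wy": 0, "wz": 0},
])

```text
time: 27.97
ee_pos: [0.5545, 0.0871, 0.1149]
tcp_rot: [180.0, -0.0, 166.6]
wrist_force: [-0.1, -0.7, 3.5]
opening: 0.0289
```

Contact at 0.115. I'll release gently.

Request:
play_rows([
  {"fingers": -0.25, "x": 0, "y": 0, "z": -0.0005, "wx": 0, "wy": 0, "wz": 0},
  {"fingers": -0.2, "x": 0, "y": 0, "z": -0.0005, "wx": 0, "wy": 0, "wz": 0},
  {"fingers": -0.15, "x": 0, "y": 0, "z": -0.0005, "wx": 0, "wy": 0, "wz": 0},
  {"fingers": -0.1, "x": 0, "y": 0, "z": -0.001, "wx": 0, "wy": 0, "wz": 0},
  {"fingers": -0.05, "x": 0, "y": 0, "z": -0.002, "wx": 0, "wy": 0, "wz": 0},
  {"fingers": -0.05, "x": 0, "y": 0, "z": -0.002, "wx": 0, "wy": 0, "wz": 0},
])

```text
time: 28.47
ee_pos: [0.5544, 0.0871, 0.1167]
tcp_rot: [-180.0, -0.0, 166.6]
wrist_force: [-0.1, -0.6, -1.3]
opening: 0.0407
```

```bash
python3 - <<'E'
from h import *
o=bot.get_obs();print(o['ee_pos'],o['tcp_rot'],o['opening'],o['wrist_force'])
im,d=snap('side'); cv2.imwrite('pics/s18.png',cv2.resize(im[190:280,240:330],None,fx=6,fy=6,interpolation=cv2.INTER_CUBIC))
E
```

```text
[0.55444379 0.08705993 0.11667737] [-1.79997577e+02 -2.71167357e-02  1.66634136e+02] 0.04066197935320003 [-0.08746949 -0.63524024 -1.28106227]
```

View pics/s18.png

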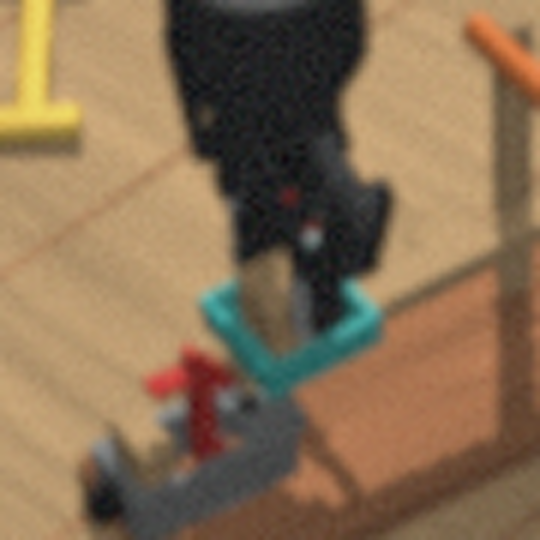

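Request:
play_rows([
  {"fingers": -0.05, "x": 0, "y": 0, "z": -0.005, "wx": 0, "wy": 0, "wz": 0},
  {"fingers": -0.05, "x": 0, "y": 0, "z": -0.012, "wx": 0, "wy": 0, "wz": 0},
  {"fingers": -0.05, "x": 0, "y": 0, "z": -0.022, "wx": 0, "wy": 0, "wz": 0},
  {"fingers": -0.05, "x": 0, "y": 0, "z": -0.045, "wx": 0, "wy": 0, "wz": 0},
  {"fingers": -0.05, "x": 0, "y": 0, "z": -0.08, "wx": 0, "wy": 0, "wz": 0},
  {"fingers": -0.05, "x": 0, "y": 0, "z": -0.12, "wx": 0, "wy": 0, "wz": 0},
  {"fingers": -0.05, "x": 0, "y": 0, "z": -0.15, "wx": 0, "wy": 0, "wz": 0},
  {"fingers": -0.05, "x": 0.04, "y": 0.04, "z": -0.15, "wx": 0, "wy": 0, "wz": 0},
  {"fingers": -0.05, "x": 0.06, "y": 0.08, "z": -0.15, "wx": 0, "wy": 0, "wz": 0},
  {"fingers": -0.05, "x": 0.08, "y": 0.12, "z": -0.15, "wx": 0, "wy": 0, "wz": 0},
  {"fingers": -0.05, "x": 0.1, "y": 0.16, "z": -0.15, "wx": 0, "wy": 0, "wz": 0},
  {"fingers": -0.05, "x": 0.12, "y": 0.2, "z": -0.15, "wx": 0, "wy": 0, "wz": 0},
  {"fingers": -0.05, "x": 0.12, "y": 0.22, "z": -0.15, "wx": 0, "wy": 0, "wz": 0},
  {"fingers": -0.05, "x": 0.12, "y": 0.22, "z": -0.15, "wx": 0, "wy": 0, "wz": 0},
  {"fingers": -0.05, "x": 0.12, "y": 0.22, "z": -0.15, "wx": 0, "wy": 0, "wz": 0},
])

```text
time: 29.77
ee_pos: [0.4879, 0.331, 0.2668]
tcp_rot: [-180.0, -0.0, 166.8]
wrist_force: [0.2, -0.9, -0.2]
opening: 0.0402
```

```bash
python3 - <<'E'
from h import *
o=bot.get_obs();print(o['ee_pos'],o['wrist_force'],o['time'])
c,s=np.cos(np.radians(-13.5)),np.sin(np.radians(-13.5))
for n in('side','top'):
    im,d=snap(n); cv2.imwrite(f'pics/e_{n}.png',cv2.resize(im[180:300,230:350],None,fx=5,fy=5,interpolation=cv2.INTER_CUBIC))
    P=cloud(n,d); hsv=cv2.cvtColor(im,cv2.COLOR_BGR2HSV).astype(int)
    r=P-np.array([.554,.0865,0]); x=c*r[...,0]+s*r[...,1]; y=-s*r[...,0]+c*r[...,1]
    m=(abs(x)<.03)&(abs(y)<.03)&(P[...,2]>.112)&(P[...,2]<.14)
    print(n,m.sum(),'cube top in cup frame x,y,z',np.median(x[m]),np.median(y[m]),np.median(P[...,2][m]),cv2.minAreaRect(np.c_[x[m],y[m]].astype(np.float32)))
E
```

```text
[0.48793674 0.33102    0.26680268] [ 0.2377623  -0.92612355 -0.24165001] 29.7667
side 149 cube top in cup frame x,y,z -0.0030350548843098893 -0.003619928185749829 0.12108882122821185 ((-0.0019398117437958717, -0.0006127282977104187), (0.031185749918222427, 0.03166631609201431), 89.49878692626953)
top 128 cube top in cup frame x,y,z -0.0010709722800022637 -0.0008173575651199234 0.11983383055244046 ((-0.0010634101927280426, -0.00039986614137887955), (0.030548611655831337, 0.0293432604521513), 88.97594451904297)
```

View pics/e_side.png

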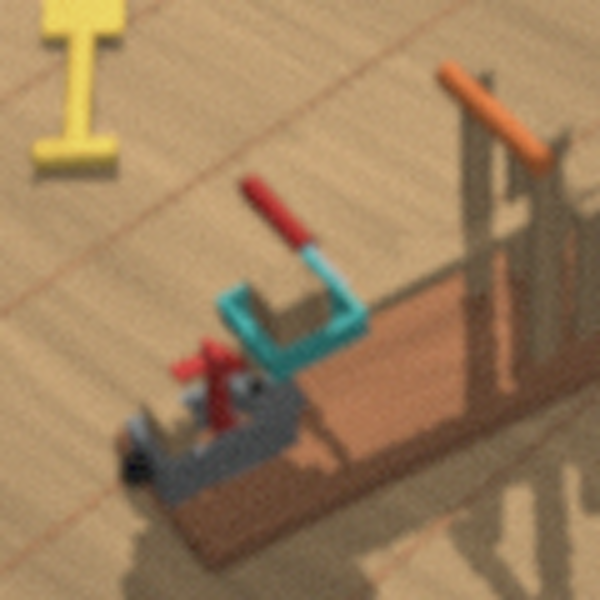

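View pics/e_top.png

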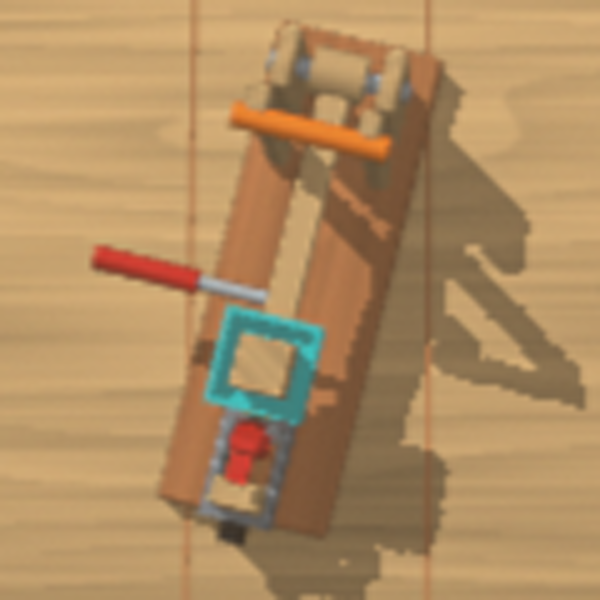

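The wooden cube lies flat in the cup, about 1–2 mm off centre with its top 30 mm above the floor. The arm is still hooked and the gripper is clear, so I'm handing in.

```bash
python3 -c "
from workcell import bot
print(bot.job_done(), bot.get_obs()['time'])"
```

```text
the job is handed in; nothing more can be done
the job is handed in; nothing more can be done
```

The catapult is cocked and loaded, and I handed the job in after about 30 s of the 72 s allowed. The hand-in gives no verdict, so what follows is from my own checks.

**Cocking:**
- I drew the arm down by the red handle. The side camera showed the hook tip back and then snap over the pin.
- A light press on the rubber foot added about 2 N at the handle, roughly 1.3 N on the foot.
- I then eased up until the force on the hand was about zero, so the catch was carrying the pull, and let go. The arm stayed down.

**Loading:** I gripped the natural wooden cube, chosen over the orange and purple look-alikes. I set it in the turquoise cup with the fingers closing along the catapult's own y.

**Last checks:**
- Both cameras show the cube flat in the cup, about 1–2 mm off the middle, with its top about 30 mm above the floor (limits: ±14 mm sideways, centre 10–21 mm up).
- The hook is undisturbed over the pin, and the gripper is well clear of everything.
- I aimed clear of the other toys and felt no unexpected contact, but I did not re-measure where they stand at the end.

**Snags and disagreements:**
- The first carry towards the cup stopped short because joint 6 reached its limit. I turned the gripper the other way round, with the cube held throughout.
- The cup sat about 3 mm from where my fit of the catapult put it, so I used the measured position.
- The pointing network's cup-floor position was 6–10 mm off, so I didn't use it.

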